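# Fit the battery packs to a lamp base and close its hook-in cover

## Robot

A 6-joint arm with a two-finger parallel gripper is mounted at the origin on the work surface. World frame = base frame: x ahead of the robot, y to its left, z up, the work surface at z = 0. Lengths are in m, angles in rad, forces in N, time in s.
With the tool pointing down it reaches from about 0.4 to 0.825 m from the base axis. Payload 7 kg.
Tool frame: the origin (TCP) lies at the very end of the fingers, on their centre line; the grasp point (between the pads) lies 19 mm behind it (grip_depth is the distance from the TCP to the grasp point, in m); z points along the fingers, y is the direction in which the jaws open and shut (so a half turn about z gives the same grasp; the last joint's range is limited). The gripper opens to 88 mm and grips with 3 to 60 N. Pads are 19 mm wide; open, the fingers measure 130 mm over their backs; the gripper's body (78 mm by 193 mm) begins 47 mm behind the grasp point.
Start: joints at [-0.823, 0.359, 0.012, 0, -1.224, -0.288], TCP at [0.3, -0.605, 0.227] pointing down, gripper open.
Joint ranges: [-3.07, 3.07], [-1.43, 2.12], [-1.02, 1.25], [-3.03, 1.67], [-3.05, -0], [-3.03, 3.03]. Speed limits (rad/s): [2.39, 2.39, 3.01, 3.14, 3.14, 3.14].

## Interface

Orientations are given as [roll, pitch, yaw] about the fixed x, y, z axes, in that order (R = Rz(yaw) Ry(pitch) Rx(roll)).
In Python, from station import get_state, grab_frame, get_calibration, job_done, grip_depth gives the robot as it stands. The module is installed in compiled form; this text tells all that it offers.
- The arm moves only by the shell command python3 -m crank 'ROWS' [FORCE]. ROWS is JSON, a list of rows, each an object with "turn": the turn, a rotation vector about the tool's x, y, z each as a share of 2 pi rad, from -1 to 1, a list of three; "slide": the shift along the tool's x, y, z each as a share of 0.5 m, from -1 to 1, a list of three; "fingers": the opening, from -1 (shut) to 1 (fully open). A call has 1 to 5 rows; each row is the pose to reach, as a shift and turn from the pose commanded when the call began, along the tool's axes at that moment, turning the shorter way round; what a row does not reach only later rows make up. A row lasts 1/12 s, in which the tool goes at most 41.7 mm and 7.16 degrees, less where a joint would pass 70% of its speed; a pose out of reach is approached as far as the arm can. A call with a number of a shift or a turn outside -1 to 1 is refused whole. A call with a gripper value outside its range is refused whole. The fingers move at their own pace and stop on an object; FORCE is the grip in N (left out, the last holds). Time passes only in rows, so rows that repeat a pose let the fingers close. It gives the time, the measured TCP pose, the force and the opening at its end, in the units of the state.
- get_state(): the state, without advancing time (a new reading comes with each control period).
- grab_frame(name): name is "scene" or "top" or "wrist"; returns the picture (384x512x3 uint8, red, green, blue); there is no depth.
- get_calibration(name): a dict with "K" (3x3 intrinsics, pixels), "pose" (4x4, takes a point from camera to world coordinates). Camera axes: x right, y up, looking along -z (the intrinsics and any distortion apply to the point x, -y, -z); pixel columns grow to the right and rows downward; lengths in m; the calibration is good to about 2 mm. The wrist camera is an equidistant fisheye: a pixel r from the principal point sees the ray r / f radians off the axis. A picture is of the moment at which its call begins: read the wrist's pose just before it. get_calibration takes no time and is no camera call; for the wrist camera it gives the pose at the moment of the call.
- job_done(): hands the job in, once; it reports no verdict.
The state is a dict: "t": time; "q": joint angles; "qd": joint speeds; "joint_efforts": joint torques, N m; "eef_pos": TCP position; "ee_rot": TCP orientation; "force": force on the tool from outside, world axes, zero at the start; "moment": the same for the moment, N m; "width": finger opening in m.
Only numpy, scipy, OpenCV 4.12 (cv2) and the standard library are available. Lean on these libraries where they do the work, as an engineer would, in place of code of your own. Each camera call takes 0.05 s, during which the arm holds its last target.

## Task

Fit this lamp base with its batteries: lift every battery pack that the kit tray holds out of its pocket and lay each flat in a bay of its own in the pink base, drawing the grey catch back first if it bars the opening. Then close the battery compartment: hook the two tongues of the mauve cover under the ledge at the low edge of the opening, swing its top edge down until the cover lies flush, and slide the catch fully home over it. Leave the other things on the bench where they are.

Things in the scene. Friction and masses are not known exactly. Their poses are not given: they have to be found in the camera images.
- lampbase: Pink round lamp base, 290 mm across, fixed underside up in a holder sloping 6 deg, low side towards the robot. Origin: centre of the cover's opening on the flat deck, 100 mm above the bench; x up the slope from the ledge to the catch, z out of the deck. Lampbase coordinates below are mm in this frame. A rim (inner radius 133) stands 18 above the deck; the holder and its posts stay below the deck
- opening (a point): centre of the opening for the cover (same point and axes as the lampbase): x -78 to 78, y -100.5 to 100.5; the cover rests on seats 5 mm below the deck along the sides and top edge. The compartment in it: x -64 to 64, y -92 to 92, floor 48 mm below the deck, parted by a cross of dividers 4 mm thick, 10 mm high, into four bays of 62 (x) by 90 (y) mm
- ledge (a point): middle of the ledge's edge, at lampbase (-78, 0, 0). The ledge is the deck at the opening's low side (x below -78), 4 mm thick (z -4 to 0) and hollow beneath: a slot open towards the compartment, from z -4 down to z -20, reaching back to x -91, for |y| up to 100
- bay1 (a point): centre of the floor of the bay at lampbase (-33, -47, -48); axes as the lampbase
- bay2 (a point): centre of the floor of the bay at lampbase (-33, 47, -48); axes as the lampbase
- bay3 (a point): centre of the floor of the bay at lampbase (33, -47, -48); axes as the lampbase
- bay4 (a point): centre of the floor of the bay at lampbase (33, 47, -48); axes as the lampbase
- cover: Mauve-grey cover, loose, 0.13 to 0.25 kg, outer face up on the bench at the start. Plate x -75 to 75, y -98 to 98, z 5 to 10 mm in its frame; x from lip edge to top edge, z out of the outer face. Shut, its axes are the lampbase's and its origin is at lampbase (0, 0, -10), play 3 mm, outer face flush with the deck. A bar under the plate (x 54 to 58, z 0 to 5). Nothing snaps
- cover_lip (a point): tip of the lip, midway between its two tongues, at cover (-87, 0, 2) mm. Tongues: x -87 to -68, |y| 30 to 75, z 0 to 4 in the cover's frame, so they stick out 12 mm past the plate, 1 mm below it. They enter with the cover some 10 to 25 deg open (top edge up) and its lip edge about 14 mm up-slope of its shut place; then it is drawn down-slope and swung shut
- cover_grip (a point): middle of the rib on the cover's outer face, its only grip, at cover (10, 0, 18) mm: 60 mm long in x (-20 to 40), 12 mm thick in y, 16 mm tall (z 10 to 26)
- catch (a joint): grey sliding catch on the deck above the opening, in m: 0 drawn back up the slope, 0.020 fully home over the cover; starts anywhere between, stays where left, about 1.5 N to move. Its flat tongue, 24 mm wide, lies 1 to 5 mm above the deck, tip at lampbase x = 84 mm less the joint value, so above about 0.005 it bars the opening
- catch_knob (a point): middle of the catch's knob, 18 by 18 mm, standing from 5 to 22 mm above the deck; at lampbase (103 mm less the joint value, 0, 14); axes as the lampbase
- tray: black kit tray, fixed on the bench, 142 (x) by 198 (y) by 23 mm, with 2 by 2 pockets of 57 by 85 mm, 20 mm deep, walls 9 to 10 mm; origin at the centre of its underside
- pack1: blue battery pack, 0.11 to 0.22 kg, None if absent (2 to 4 are present): body 54 (x) by 82 (y) by 20 mm, origin at the centre of its underside, z up. Its top is level with the tray's and it has 1.5 mm play in its pocket, so its only grip is the white rib on top: 40 mm long in x, 12 mm thick in y, z 20 to 36 mm. In a bay its long side lies along lampbase y, either way round, with 4 mm play
- pack2: blue battery pack, 0.11 to 0.22 kg, None if absent (2 to 4 are present): body 54 (x) by 82 (y) by 20 mm, origin at the centre of its underside, z up. Its top is level with the tray's and it has 1.5 mm play in its pocket, so its only grip is the white rib on top: 40 mm long in x, 12 mm thick in y, z 20 to 36 mm. In a bay its long side lies along lampbase y, either way round, with 4 mm play
- pack3: blue battery pack, 0.11 to 0.22 kg, None if absent (2 to 4 are present): body 54 (x) by 82 (y) by 20 mm, origin at the centre of its underside, z up. Its top is level with the tray's and it has 1.5 mm play in its pocket, so its only grip is the white rib on top: 40 mm long in x, 12 mm thick in y, z 20 to 36 mm. In a bay its long side lies along lampbase y, either way round, with 4 mm play
- pack4: blue battery pack, 0.11 to 0.22 kg, None if absent (2 to 4 are present): body 54 (x) by 82 (y) by 20 mm, origin at the centre of its underside, z up. Its top is level with the tray's and it has 1.5 mm play in its pocket, so its only grip is the white rib on top: 40 mm long in x, 12 mm thick in y, z 20 to 36 mm. In a bay its long side lies along lampbase y, either way round, with 4 mm play
- tape_roll: bystander: roll of brown tape, 110 mm across, 48 mm high, lying flat; origin at the centre of its underside
- screwdriver: bystander: screwdriver 200 mm long, lying on the bench
- clip_box: bystander: open yellow box 120 x 90 x 45 mm; origin at the centre of its underside
Not all that is in view belongs to the job. Leave any brown or yellow look-alike of the pack1 alone.

How it is judged:
By the outcome, as a careful person would: the job done as asked, in the order asked, and still so for the second after the job is handed in, with the robot touching nothing.
Of pack1, pack2, pack3, pack4 only 2 to 4 are there at a start; the rules pass over those that are not, and their reading is None.
At some moment in a run one of cover may be knocked a few centimetres aside while the robot is not near it.
It also fails if it takes over 210 s, if anything falls off the work surface, if the arm or the gripper's body presses on something with over 40 N, if the wrist force passes 120 N, or if a joint passes its speed limit or range.

## Working session

There is one attempt and no reset: what is moved stays moved. The work goes in short steps, Python scripts to look and compute and a shell command to move; the robot and the scene stay as the last step left them, time stands still between calls to the robot, and variables do not carry over. Pictures are saved under pics/ and viewed, and the job is handed in when it is done.

```bash
ls; mkdir -p pics; python3 - <<'E'
from station import *
import cv2
s=get_state();print(s)
for n in["scene","top","wrist"]:
    c=get_calibration(n);print(n,c)
    cv2.imwrite(f"pics/{n}0.png",grab_frame(n)[:,:,::-1])
print(grip_depth)
E
```

```text
pics
{'t': 0.0, 'q': array([-8.22886193e-01,  3.59394181e-01,  1.10336675e-02, -3.75153392e-04,
       -1.22405503e+00, -2.88121553e-01]), 'qd': array([ 5.87296051e-04, -8.71699289e-05,  1.41717028e-05, -4.85090248e-04,
        1.92348831e-03, -3.15387571e-04]), 'joint_efforts': array([-2.41793219e-03, -5.82719028e+01,  2.93055797e+01,  6.99740231e+00,
        6.90367728e-03, -1.02625756e-04]), 'eef_pos': array([ 0.29931533, -0.60446005,  0.22560248]), 'ee_rot': array([ 3.13993996e+00, -1.22025158e-04, -2.68193175e+00]), 'force': array([-0.39853207,  0.00285661,  0.12980183]), 'moment': array([-0.05152364, -0.02133465, -0.03800221]), 'width': 0.08758837823799978}
scene {'K': array([[356.39116457,   0.        , 247.81015686],
       [  0.        , 356.39116457, 195.14333271],
       [  0.        ,   0.        ,   1.        ]]), 'pose': array([[ 0.03987917, -0.82953637,  0.55702699,  1.18786847],
       [ 0.99919111,  0.03599379, -0.01793226, -0.07611577],
       [-0.00517405,  0.55729154,  0.83030077,  1.04451669],
       [ 0.        ,  0.        ,  0.        ,  1.        ]])}
top {'K
[... 235 characters left out ...]
-0.99969613, -0.014323  ,  0.02006259, -0.04052429],
       [ 0.0172943 ,  0.17244556,  0.98486722,  1.69460345],
       [ 0.        ,  0.        ,  0.        ,  1.        ]])}
wrist {'K': array([[297.31863964,   0.        , 259.57743419],
       [  0.        , 297.31863964, 187.47030754],
       [  0.        ,   0.        ,   1.        ]]), 'pose': array([[-4.44093219e-01, -8.54397767e-01, -2.69788192e-01,
         2.27646156e-01],
       [ 8.95980115e-01, -4.23173250e-01, -1.34699794e-01,
        -6.41665133e-01],
       [ 9.20056689e-04, -3.01544120e-01,  9.53451780e-01,
         3.84196042e-01],
       [ 0.00000000e+00,  0.00000000e+00,  0.00000000e+00,
         1.00000000e+00]])}
0.0188
```

View pics/scene0.png

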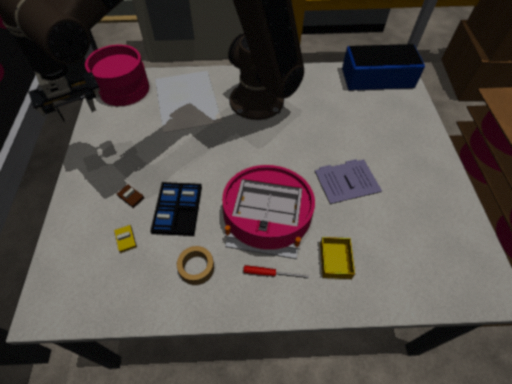

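View pics/top0.png

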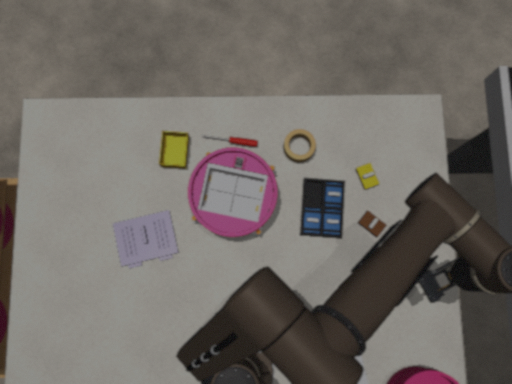

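View pics/wrist0.png

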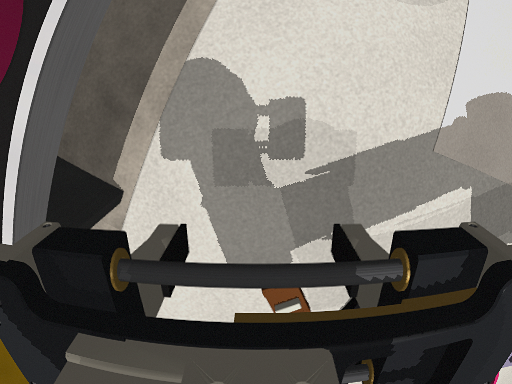

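```bash
cat > h.py <<'E'
import numpy as np, cv2
from scipy.spatial.transform import Rotation as R
from scipy.optimize import least_squares
from station import *
F=np.diag([1.,-1,-1])
def ray(name,uv,c):
    K=c["K"];x=(uv[0]-K[0,2])/K[0,0];y=(uv[1]-K[1,2])/K[1,1]
    if name=="wrist":
        r=np.hypot(x,y);d=np.array([x/r*np.sin(r),y/r*np.sin(r),np.cos(r)]) if r>1e-9 else np.array([0,0,1.])
    else: d=np.array([x,y,1.])
    return c["pose"][:3,:3]@F@d, c["pose"][:3,3]
def at_z(name,uv,z,c):
    d,o=ray(name,uv,c);return o+d*(z-o[2])/d[2]
def proj(name,P,c):
    P=np.atleast_2d(P);p=(P-c["pose"][:3,3])@c["pose"][:3,:3]@F
    K=c["K"]
    if name=="wrist":
        rr=np.hypot(p[:,0],p[:,1]);th=np.arctan2(rr,p[:,2]);k=th/np.maximum(rr,1e-9)
        x=p[:,0]*k;y=p[:,1]*k
    else: x=p[:,0]/p[:,2];y=p[:,1]/p[:,2]
    return np.c_[K[0,0]*x+K[0,2],K[1,1]*y+K[1,2]]
def T(pos,rpy):
    M=np.eye(4);M[:3,:3]=R.from_euler('xyz',rpy).as_matrix();M[:3,3]=pos;return M
def ap(M,P): return np.atleast_2d(P)@M[:3,:3].T+M[:3,3]
def plan(pos,Rm,q=True):
    "slide/turn from measured pose to target"
    s=get_state();R0=R.from_euler('xyz',s["ee_rot"]).as_matrix()
    d=R0.T@(np.array(pos)-s["eef_pos"]);w=R.from_matrix(R0.T@Rm).as_rotvec()
    print("slide",np.round(d/0.5,4),"turn",np.round(w/2/np.pi,4),"mm",np.round(d*1000,1),"deg",np.round(np.degrees(w),1),"pos",np.round(s["eef_pos"],4),"rpy",np.round(s["ee_rot"],4),"F",np.round(s["force"],1),"w",round(s["width"],4),"t",round(s["t"],2))
def down(yaw): 
    "tool z down, tool y axis at world heading yaw"
    z=np.array([0,0,-1.]);y=np.array([np.cos(yaw),np.sin(yaw),0]);return np.c_[np.cross(y,z),y,z]
def shot(name,out,crop=None,k=1,pts=None,dots=None):
    c=get_calibration(name);im=grab_frame(name)[:,:,::-1].copy()
    np.savez("pics/"+out+".npz",im=im,K=c["K"],pose=c["pose"])
    render(name,im,c,out,crop,k,dots);return im,c
def load(out):
    z=np.load("pics/"+out+".npz");return z["im"],{"K":z["K"],"pose":z["pose"]}
def render(name,im,c,out,crop=None,k=1,dots=None):
    x0,y0,x1,y1=crop or (0,0,512,384)
    v=cv2.resize(im[y0:y1,x0:x1],None,fx=k,fy=k,interpolation=cv2.INTER_CUBIC)
    if dots is not None:
        for p in proj(name,dots,c): 
            cv2.circle(v,(int((p[0]-x0+.5)*k),int((p[1]-y0+.5)*k)),2,(0,255,0),1)
    cv2.imwrite("pics/"+out+".png",v)
E
python3 - <<'E'
from h import *
im,c=shot("top","top1",(100,120,400,280),2.6)
for n,uv,z in [("tray",(323,208),.023),("lamp",(234,193),.1),("cover",(146,239),.01),("yellow",(368,176),.03),("brown",(372,223),.03)]:
    print(n,at_z("top",uv,z,c).round(3))
E
```

```text
tray [ 0.536 -0.302  0.023]
lamp [ 0.578 -0.002  0.1  ]
cover [0.441 0.299 0.01 ]
yellow [ 0.644 -0.461  0.03 ]
brown [ 0.481 -0.465  0.03 ]
```

View pics/top1.png

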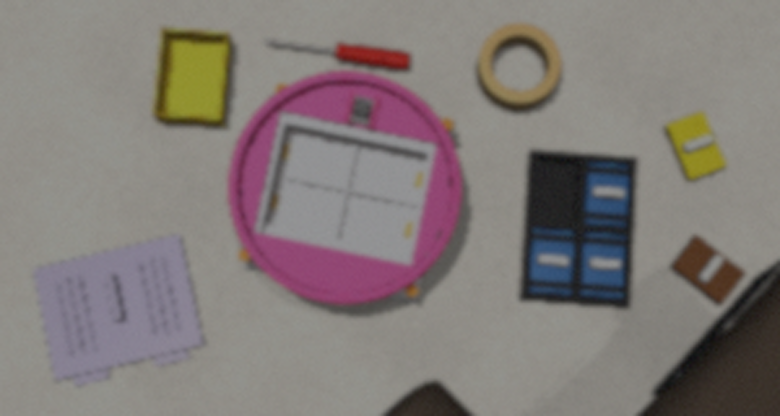

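```bash
python3 - <<'E'
from h import *
c=get_calibration("wrist");s=get_state()
M=T(s["eef_pos"],s["ee_rot"]);print(np.linalg.inv(M)@c["pose"])
plan([.536,-.24,.28],down(np.radians(180)))
plan([.536,-.24,.28],R.from_euler('xyz',[np.pi,0,-np.pi/2]).as_matrix())
E
```

```text
[[ 5.14158423e-04  9.53408316e-01  3.01682478e-01  8.07145685e-02]
 [ 9.99999698e-01 -6.66009956e-04  4.00491150e-04 -1.26582527e-03]
 [ 5.82755127e-04  3.01682181e-01 -9.53408371e-01 -1.58480367e-01]
 [ 0.00000000e+00  0.00000000e+00  0.00000000e+00  1.00000000e+00]]
slide [-0.7477  0.4437 -0.1077] turn [ 2.000e-04  1.000e-04 -1.768e-01] mm [-373.9  221.9  -53.8] deg [  0.1   0.  -63.7] pos [ 0.2994 -0.6047  0.226 ] rpy [ 3.1406e+00 -1.0000e-04 -2.6819e+00] F [0.2 0.7 0.8] w 0.0874 t 0.2
slide [-0.7477  0.4437 -0.1077] turn [ 2.000e-04  1.000e-04 -1.768e-01] mm [-373.9  221.9  -53.8] deg [  0.1   0.  -63.7] pos [ 0.2994 -0.6047  0.226 ] rpy [ 3.1406e+00 -1.0000e-04 -2.6819e+00] F [0.2 0.7 0.8] w 0.0874 t 0.2
```

```bash
python3 -m crank '[{"slide":[-0.7477,0.4437,-0.1077],"turn":[0,0,-0.1768],"fingers":1},{"slide":[-0.7477,0.4437,-0.1077],"turn":[0,0,-0.1768],"fingers":1},{"slide":[-0.7477,0.4437,-0.1077],"turn":[0,0,-0.1768],"fingers":1},{"slide":[-0.7477,0.4437,-0.1077],"turn":[0,0,-0.1768],"fingers":1},{"slide":[-0.7477,0.4437,-0.1077],"turn":[0,0,-0.1768],"fingers":1}]'
python3 -c "
from h import *
plan([.536,-.24,.28],down(np.pi))"
```

```text
t: 0.62
eef_pos: [0.4125, -0.4298, 0.2523]
ee_rot: [3.141, 0.0, -2.051]
force: [1.1, -0.8, 0.6]
width: 0.0876
slide [-0.4507 -0.0436 -0.0554] turn [ 0.      0.     -0.0764] mm [-225.3  -21.8  -27.7] deg [  0.    0.  -27.5] pos [ 0.4125 -0.4298  0.2523] rpy [ 3.1414e+00  1.0000e-04 -2.0511e+00] F [ 1.1 -0.8  0.6] w 0.0876 t 0.62
```

```bash
python3 -m crank '[{"slide":[-0.44,-0.05,-0.05],"turn":[0,0,-0.076],"fingers":1},{"slide":[-0.44,-0.05,-0.05],"turn":[0,0,-0.076],"fingers":1},{"slide":[-0.44,-0.05,-0.05],"turn":[0,0,-0.076],"fingers":1},{"slide":[-0.44,-0.05,-0.05],"turn":[0,0,-0.076],"fingers":1},{"slide":[-0.44,-0.05,-0.05],"turn":[0,0,-0.076],"fingers":1}]'
python3 -m crank '[{"slide":[0,0,0],"turn":[0,0,0],"fingers":1},{"slide":[0,0,0],"turn":[0,0,0],"fingers":1},{"slide":[0,0,0],"turn":[0,0,0],"fingers":1}]'
python3 -c "
from h import *
plan([.536,-.24,.28],down(np.pi))
shot('wrist','w1',None,1.5)"
```

```text
t: 1.03
eef_pos: [0.5295, -0.2585, 0.276]
ee_rot: [-3.141, -0.0, -1.572]
force: [2.0, -0.2, 0.2]
width: 0.0879
t: 1.28
eef_pos: [0.5287, -0.2602, 0.2753]
ee_rot: [3.141, 0.0, -1.578]
force: [0.3, 0.0, 0.3]
width: 0.0876
slide [-0.0404 -0.0144 -0.0095] turn [ 0.0001  0.     -0.0012] mm [-20.2  -7.2  -4.7] deg [ 0.   0.  -0.4] pos [ 0.5287 -0.2602  0.2753] rpy [ 3.1409e+00  1.0000e-04 -1.5784e+00] F [0.3 0.  0.3] w 0.0876 t 1.28
```

View pics/w1.png

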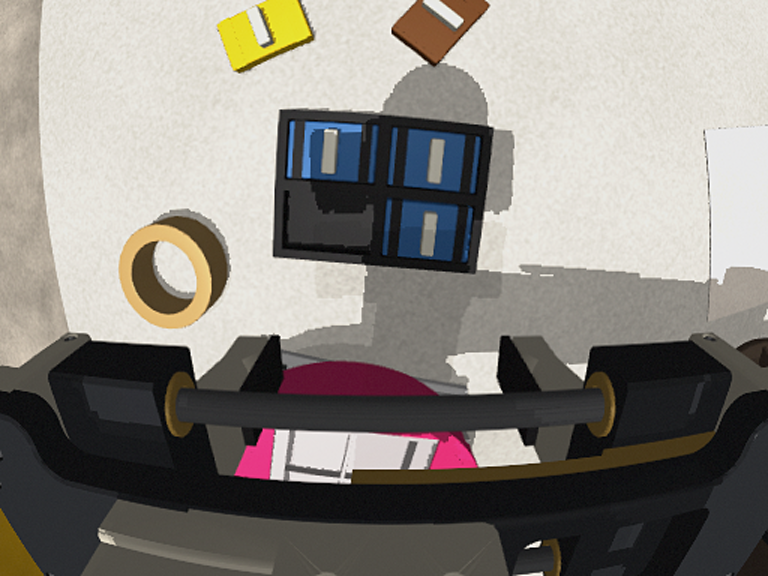

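```bash
python3 - <<'E'
from h import *
im,c=load("w1")
render("wrist",im,c,"w1c",(175,65,335,190),4.8)
pts=np.array([(283,109),(493,127),(476,273),(274,256)])/1.5
W=[at_z("wrist",p,.023,c) for p in pts]; print(np.round(W,4))
loc=np.array([[71,-99],[71,99],[-71,99],[-71,-99]])/1000.
def f(p):
    a=p[2];Q=loc@np.array([[np.cos(a),np.sin(a)],[-np.sin(a),np.cos(a)]])+p[:2]
    return (proj("wrist",np.c_[Q,[.023]*4],c)-pts).ravel()
for a0 in (np.pi/2,-np.pi/2):
    r=least_squares(f,[.53,-.3,a0]);print(r.x,np.degrees(r.x[2]),r.fun.round(1))
E
```

```text
[[ 0.6271 -0.3794  0.023 ]
 [ 0.4343 -0.361   0.023 ]
 [ 0.4464 -0.2208  0.023 ]
 [ 0.6425 -0.2395  0.023 ]]
[ 0.53802523 -0.29476312  1.48101989] 84.85618894935652 [ -6.  102.3 -11.1 101.   12.2 -94.2   3.9 -94.3]
[ 0.53802494 -0.29476299  1.48069985] 84.83785194518684 [ -6.  102.3 -11.2 101.   12.2 -94.2   3.9 -94.3]
```

View pics/w1c.png

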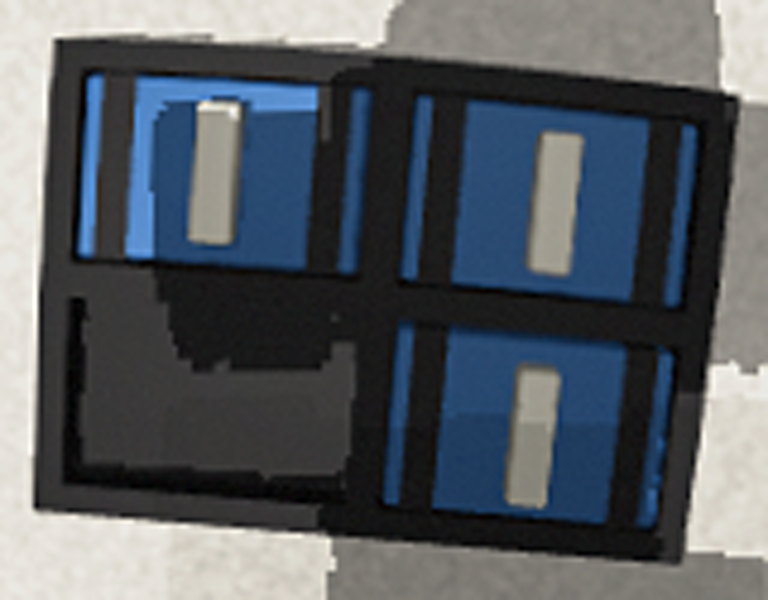

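```bash
python3 - <<'E'
from h import *
im,c=load("w1")
pts=np.array([(283,109),(493,127),(476,273),(274,256)])/1.5
def fitrect(pts,hx,hy,z,a0):
    loc=np.array([[hx,hy],[hx,-hy],[-hx,-hy],[-hx,hy]])
    def f(p):
        a=p[2];Q=loc@np.array([[np.cos(a),np.sin(a)],[-np.sin(a),np.cos(a)]])+p[:2]
        return (proj("wrist",np.c_[Q,[z]*4],c)-pts).ravel()
    r=least_squares(f,[.53,-.3,a0]);print(r.x.round(4),np.degrees(r.x[2]).round(2),r.fun.round(1));return r.x
t=fitrect(pts,.071,.099,.023,-np.pi/2)
a=t[2]
for sx in(1,-1):
  for sy in(1,-1):
    l=np.array([sx*.033,sy*.0475]);print("pocket",sx,sy,(np.array([[np.cos(a),-np.sin(a)],[np.sin(a),np.cos(a)]])@l+t[:2]).round(4))
off=np.array([175,65])
for n,p in dict(A=[(200,100),(243,103),(236,245),(189,242)],B=[(541,131),(584,133),(571,276),(527,272)],C=[(516,363),(560,367),(546,510),(505,505)]).items():
    fitrect(np.array(p)/4.8+off-.4,.02,.006,.039,-np.pi/2)
E
```

```text
[ 0.5376 -0.3002 -1.6669] -95.51 [-1.6 -0.5  1.5 -0.2  0.3  0.5 -0.2  0.3]
pocket 1 1 [ 0.5817 -0.3376]
pocket 1 -1 [ 0.4871 -0.3284]
pocket -1 1 [ 0.588  -0.2719]
pocket -1 -1 [ 0.4935 -0.2628]
[ 0.5822 -0.3384 -1.657 ] -94.94 [-0.  -0.1  0.1 -0.2 -0.5  0.1  0.4  0.2]
[ 0.4893 -0.329  -1.6567] -94.92 [-0.1 -0.4  0.   0.1 -0.1  0.1  0.1  0.1]
[ 0.4953 -0.2631 -1.6471] -94.37 [ 0.2  0.5 -0.1  0.4  0.1 -0.7 -0.1 -0.3]
```

```bash
python3 -c "
from h import *
plan([.525,.0,.30],down(np.radians(-102)))"
```

```text
slide [-0.5216  0.0112 -0.0494] turn [ 1.000e-04  1.000e-04 -2.181e-01] mm [-260.8    5.6  -24.7] deg [  0.    0.  -78.5] pos [ 0.5283 -0.2608  0.2753] rpy [ 3.1409e+00  1.0000e-04 -1.5796e+00] F [-0.5 -0.4 -0. ] w 0.0879 t 1.33
```

```bash
python3 -m crank '[{"slide":[-0.5216,0.0112,-0.0494],"turn":[0,0,-0.2181],"fingers":1},{"slide":[-0.5216,0.0112,-0.0494],"turn":[0,0,-0.2181],"fingers":1},{"slide":[-0.5216,0.0112,-0.0494],"turn":[0,0,-0.2181],"fingers":1},{"slide":[-0.5216,0.0112,-0.0494],"turn":[0,0,-0.2181],"fingers":1},{"slide":[-0.5216,0.0112,-0.0494],"turn":[0,0,-0.2181],"fingers":1}]'
python3 -c "
from h import *
plan([.525,.0,.30],down(np.radians(-102)))"
```

```text
t: 1.75
eef_pos: [0.5252, -0.0531, 0.2954]
ee_rot: [-3.142, -0.0, -0.951]
force: [1.6, -0.4, -0.5]
width: 0.0874
slide [-0.0867 -0.0614 -0.0093] turn [ 0.     -0.     -0.1181] mm [-43.3 -30.7  -4.6] deg [  0.   -0.  -42.5] pos [ 0.5252 -0.0531  0.2954] rpy [-3.1416 -0.     -0.9513] F [ 1.6 -0.4 -0.5] w 0.0874 t 1.75
```

```bash
python3 -m crank '[{"slide":[-0.08,-0.06,-0.009],"turn":[0,0,-0.11],"fingers":1},{"slide":[-0.08,-0.06,-0.009],"turn":[0,0,-0.11],"fingers":1},{"slide":[-0.08,-0.06,-0.009],"turn":[0,0,-0.11],"fingers":1},{"slide":[-0.08,-0.06,-0.009],"turn":[0,0,-0.11],"fingers":1},{"slide":[-0.08,-0.06,-0.009],"turn":[0,0,-0.11],"fingers":1}]'
python3 -m crank '[{"slide":[0,0,0],"turn":[0,0,0],"fingers":1},{"slide":[0,0,0],"turn":[0,0,0],"fingers":1},{"slide":[0,0,0],"turn":[0,0,0],"fingers":1}]'
python3 -c "
from h import *
plan([.525,.0,.30],down(np.radians(-102)))
shot('wrist','w2',None,1.5)"
```

```text
t: 2.17
eef_pos: [0.5271, -0.0041, 0.2996]
ee_rot: [3.141, 0.0, -0.324]
force: [1.1, -0.8, -0.9]
width: 0.0874
t: 2.42
eef_pos: [0.5273, -0.0041, 0.2996]
ee_rot: [3.141, 0.0, -0.335]
force: [0.6, -1.1, -0.4]
width: 0.0877
slide [-0.007  -0.0062 -0.0008] turn [ 0.    0.   -0.02] mm [-3.5 -3.1 -0.4] deg [ 0.   0.  -7.2] pos [ 0.5273 -0.0041  0.2996] rpy [ 3.1414e+00  2.0000e-04 -3.3510e-01] F [ 0.6 -1.1 -0.4] w 0.0877 t 2.42
```

View pics/w2.png

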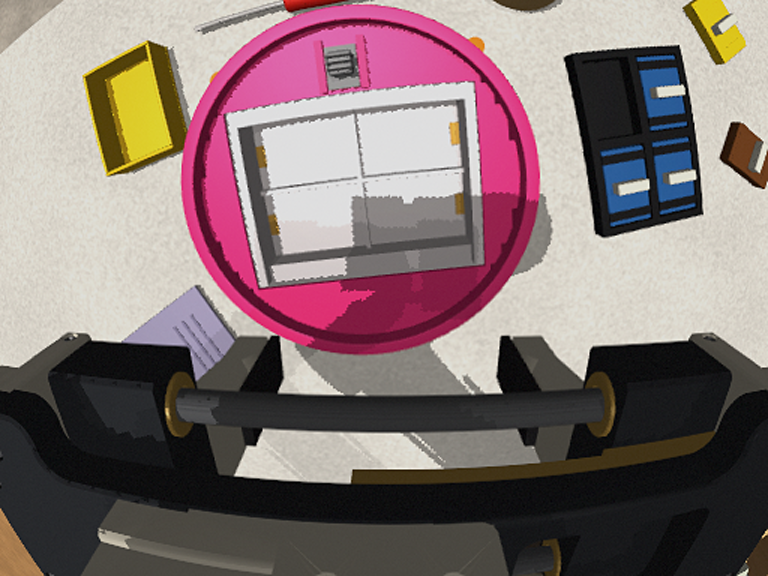

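```bash
python3 - <<'E'
from h import *
im,c=load("w2")
render("wrist",im,c,"w2c",(140,10,340,205),3.9)
E
```

```text
(no output)
```

View pics/w2c.png

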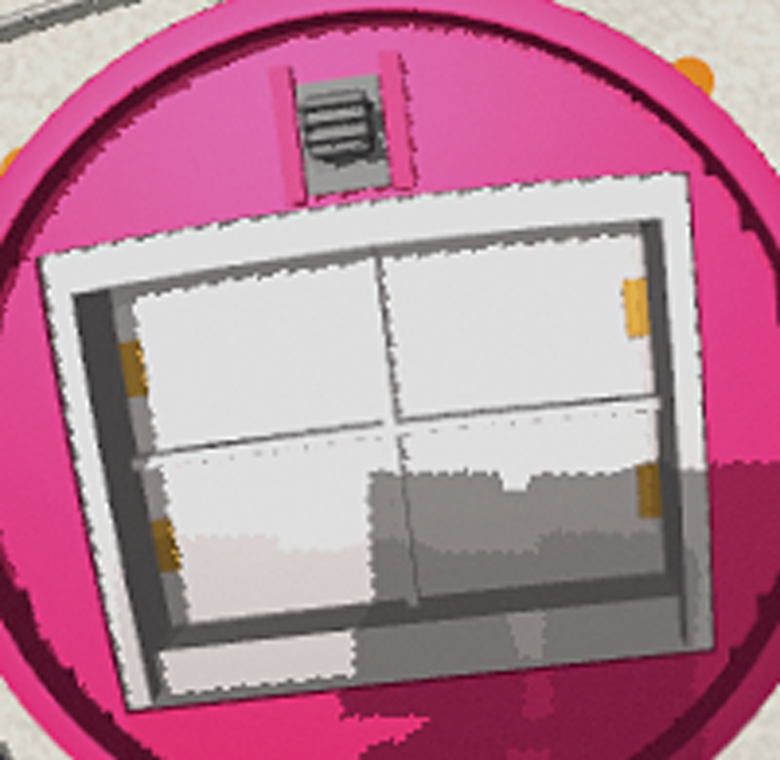

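```bash
cat > lampfit.py <<'E'
from h import *
def Lp(x,y,a,z=.1): 
    M=np.eye(4);M[:3,:3]=R.from_euler('ZY',[a,-np.radians(6)]).as_matrix();M[:3,3]=[x,y,z];return M
E
python3 - <<'E'
from lampfit import *
im,c=load("w2")
pts=np.array([(38,260),(688,175),(712,648),(132,712)])/3.9+[140,10]-.4
loc=np.array([[78,100.5,0],[78,-100.5,0],[-78,-100.5,0],[-78,100.5,0]])/1000
f=lambda p:(proj("wrist",ap(Lp(*p),loc),c)-pts).ravel()
r=least_squares(f,[.578,0,-.2]);print(r.x,np.degrees(r.x[2]),r.fun.round(1))
f4=lambda p:(proj("wrist",ap(Lp(*p),loc),c)-pts).ravel()
r4=least_squares(f4,[.578,0,-.2,.1]);print(r4.x,r4.fun.round(1))
M=Lp(*r.x)
dots=np.array([[x,y,0] for x in(-78,0,78) for y in(-100.5,0,100.5)]+[[x,y,-48] for x in(-64,64) for y in(-92,92)]+[[0,0,-38],[84,12,5],[84,-12,5]]+[[94,9,22],[94,-9,22],[112,9,22],[112,-9,22]])/1000.
render("wrist",im,c,"w2d",(140,10,340,205),3.9,ap(M,dots))
np.save("lamp.npy",M)
it,ct=load("top1"); render("top",it,ct,"top1d",(180,130,300,250),5,ap(M,dots))
E
```

```text
[ 0.58147935  0.00381339 -0.22448336] -12.861948901413514 [-0.7 -0.6  0.3 -1.   1.4  1.1 -1.1  0.8]
[ 0.58124229  0.00413681 -0.22444374  0.09528885] [ 0.5 -0.1 -0.6 -0.2  0.5  0.4 -0.3 -0.1]
```

View pics/w2d.png

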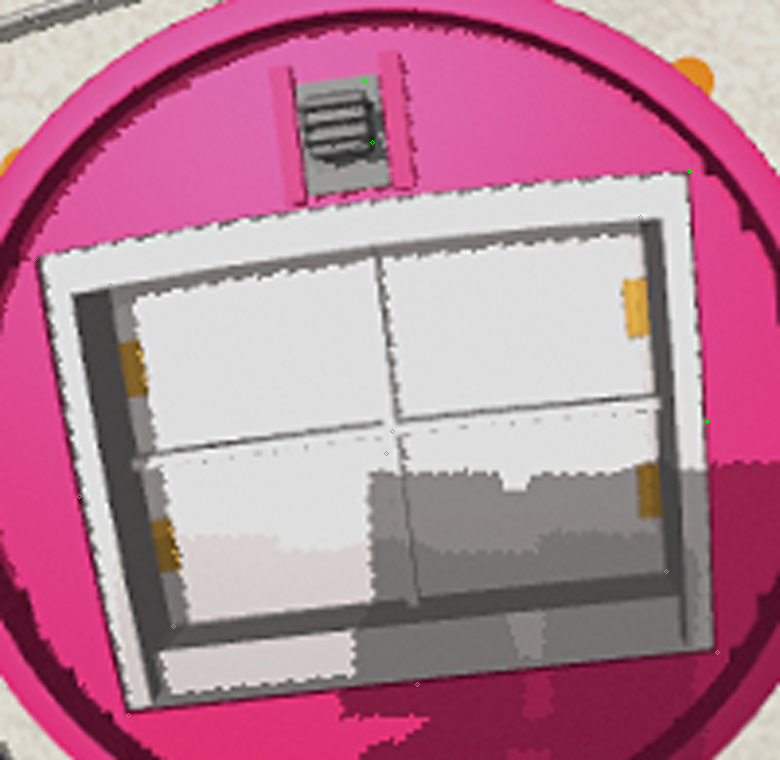

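View pics/top1d.png

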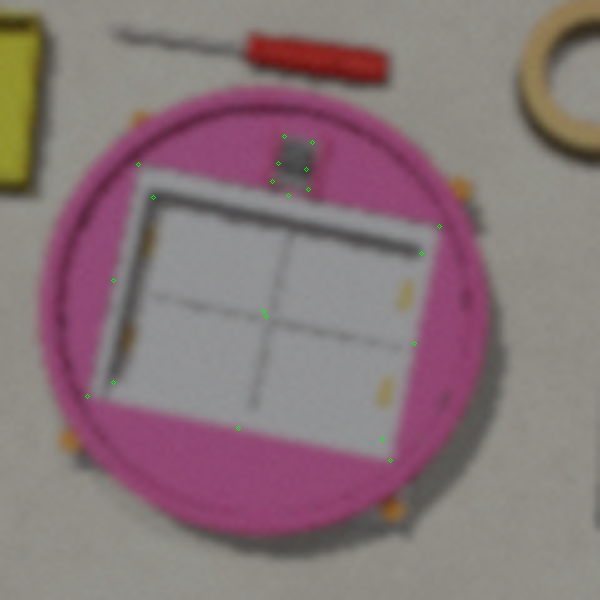

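```bash
python3 -c "
from h import *
plan([.4953,-.2631,.14],down(np.radians(-94.7-90)))"
```

```text
slide [0.1095 0.5108 0.3193] turn [0.     0.     0.2099] mm [ 54.8 255.4 159.7] deg [ 0.   0.  75.6] pos [ 0.5273 -0.0039  0.2997] rpy [ 3.1416e+00  1.0000e-04 -3.3410e-01] F [ 0.2  0.1 -0.1] w 0.0877 t 2.47
```

```bash
python3 -m crank '[{"slide":[0.1095,0.5108,0.3193],"turn":[0,0,0.21],"fingers":-0.05},{"slide":[0.1095,0.5108,0.3193],"turn":[0,0,0.21],"fingers":-0.05},{"slide":[0.1095,0.5108,0.3193],"turn":[0,0,0.21],"fingers":-0.05},{"slide":[0.1095,0.5108,0.3193],"turn":[0,0,0.21],"fingers":-0.05},{"slide":[0.1095,0.5108,0.3193],"turn":[0,0,0.21],"fingers":-0.05}]'
python3 -m crank '[{"slide":[0,0,0],"turn":[0,0,0.08],"fingers":-0.05},{"slide":[0,0,0],"turn":[0,0,0.08],"fingers":-0.05},{"slide":[0,0,0],"turn":[0,0,0.08],"fingers":-0.05},{"slide":[0,0,0],"turn":[0,0,0.08],"fingers":-0.05},{"slide":[0,0,0],"turn":[0,0,0.08],"fingers":-0.05}]'
python3 -c "
from h import *
plan([.4953,-.2631,.14],down(np.radians(-94.7-90)))"
```

```text
t: 2.88
eef_pos: [0.5059, -0.1814, 0.1903]
ee_rot: [-3.141, -0.0, -0.963]
force: [0.3, 0.7, 0.5]
width: 0.0597
t: 3.3
eef_pos: [0.5063, -0.1802, 0.1909]
ee_rot: [3.141, -0.0, -1.466]
force: [-0.2, 0.4, -0.2]
width: 0.0418
slide [0.1627 0.0391 0.1018] turn [ 0.0001 -0.      0.0297] mm [81.3 19.5 50.9] deg [ 0.  -0.  10.7] pos [ 0.5063 -0.1802  0.1909] rpy [ 3.1412 -0.     -1.466 ] F [-0.2  0.4 -0.2] w 0.0418 t 3.3
```

```bash
python3 -m crank '[{"slide":[0.1627,0.0391,0.1018],"turn":[0,0,0.03],"fingers":-0.05},{"slide":[0.1627,0.0391,0.1018],"turn":[0,0,0.03],"fingers":-0.05},{"slide":[0.1627,0.0391,0.1018],"turn":[0,0,0.03],"fingers":-0.05},{"slide":[0.1627,0.0391,0.1018],"turn":[0,0,0.03],"fingers":-0.05},{"slide":[0.1627,0.0391,0.1018],"turn":[0,0,0.03],"fingers":-0.05}]'
python3 -c "
from h import *
plan([.4953,-.2631,.0255],down(np.radians(-94.7-90)))
shot('wrist','w3',None,1.5)"
```

```text
t: 3.72
eef_pos: [0.4958, -0.2634, 0.1396]
ee_rot: [3.14, -0.0, -1.645]
force: [-0.6, 0.3, -1.2]
width: 0.042
slide [-0.0005  0.0006  0.2282] turn [ 0.0002 -0.      0.0013] mm [ -0.3   0.3 114.1] deg [ 0.1 -0.   0.5] pos [ 0.4958 -0.2634  0.1396] rpy [ 3.1402 -0.     -1.645 ] F [-0.6  0.3 -1.2] w 0.042 t 3.72
```

View pics/w3.png

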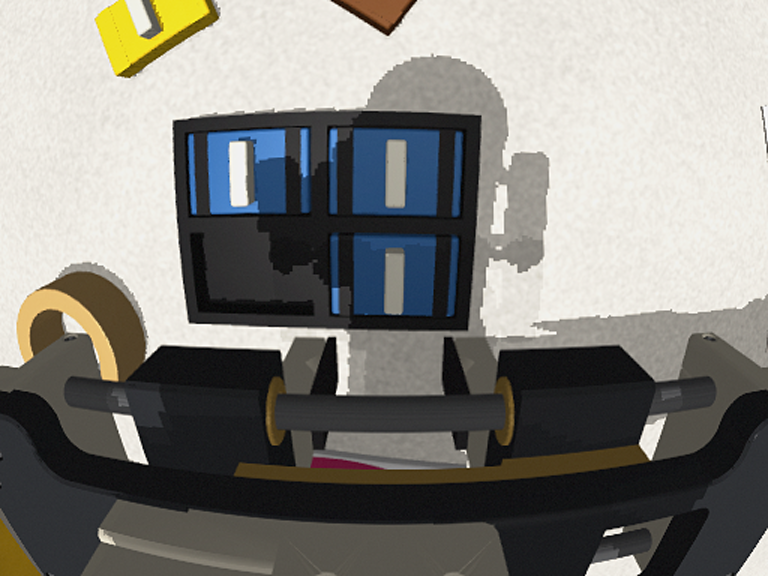

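```bash
python3 -m crank '[{"slide":[0,0,0.08],"turn":[0,0,0],"fingers":-0.05},{"slide":[0,0,0.16],"turn":[0,0,0],"fingers":-0.05},{"slide":[0,0,0.19],"turn":[0,0,0],"fingers":-0.05},{"slide":[0,0,0.22],"turn":[0,0,0],"fingers":-0.05},{"slide":[0,0,0.225],"turn":[0,0,0],"fingers":-0.05}]'
python3 -c "
from h import *
plan([.4953,-.2631,.0255],down(np.radians(-94.7-90)))"
```

```text
t: 4.18
eef_pos: [0.4956, -0.2614, 0.026]
ee_rot: [3.139, 0.0, -1.643]
force: [-0.1, 0.4, -0.1]
width: 0.0416
slide [0.0034 0.0004 0.0009] turn [0.0004 0.0001 0.0015] mm [1.7 0.2 0.5] deg [0.1 0.  0.6] pos [ 0.4956 -0.2614  0.026 ] rpy [ 3.1390e+00  5.0000e-04 -1.6432e+00] F [-0.1  0.4 -0.1] w 0.0416 t 4.18
```

Close on the rib, then lift.

```bash
python3 -m crank '[{"slide":[0.003,0,0],"turn":[0,0,0],"fingers":-1},{"slide":[0.003,0,0],"turn":[0,0,0],"fingers":-1},{"slide":[0.003,0,0],"turn":[0,0,0],"fingers":-1},{"slide":[0.003,0,0],"turn":[0,0,0],"fingers":-1},{"slide":[0.003,0,0],"turn":[0,0,0],"fingers":-1}]' 25
python3 -m crank '[{"slide":[0,0,0],"turn":[0,0,0],"fingers":-1},{"slide":[0,0,0],"turn":[0,0,0],"fingers":-1},{"slide":[0,0,-0.01],"turn":[0,0,0],"fingers":-1},{"slide":[0,0,-0.03],"turn":[0,0,0],"fingers":-1},{"slide":[0,0,-0.06],"turn":[0,0,0],"fingers":-1}]' 25
```

```text
t: 4.6
eef_pos: [0.4955, -0.2641, 0.0286]
ee_rot: [3.141, 0.0, -1.645]
force: [-10.1, 0.0, 7.5]
width: 0.0136
t: 5.02
eef_pos: [0.4952, -0.264, 0.0575]
ee_rot: [3.139, 0.0, -1.646]
force: [0.0, 0.3, -0.6]
width: 0.0119
```

```bash
cat > tgt.py <<'E'
import sys
from h import *
L=np.load("lamp.npy")
def lt(x,y,z,pitch=0,yaw=0):
    "target in lamp coords (mm), tool tilted"
    Rm=L[:3,:3]@R.from_euler('zy',[np.radians(yaw),np.radians(pitch)]).as_matrix()@F
    return ap(L,np.array([x,y,z])/1000)[0],Rm
def lamp_now():
    s=get_state();p=(s["eef_pos"]-L[:3,3])@L[:3,:3]*1000
    Rt=L[:3,:3].T@R.from_euler('xyz',s["ee_rot"]).as_matrix()@F
    print("lampTCP",p.round(1),"rot zyx",R.from_matrix(Rt).as_euler('ZYX',degrees=True).round(1),"F lamp",(s["force"]@L[:3,:3]).round(1),"w",round(s["width"],4))
if __name__=="__main__":
    a=[float(v) for v in sys.argv[1:]]
    lamp_now(); plan(*lt(*a))
E
python3 tgt.py -33 -47 75
```

```text
lampTCP [ -28.8 -280.3  -39.7] rot zyx [-81.5   0.9  -6.1] F lamp [-0.1  0.3 -0.6] w 0.0119
slide [-0.4663 -0.037  -0.2272] turn [ 0.0121  0.0141 -0.226 ] mm [-233.1  -18.5 -113.6] deg [  4.4   5.1 -81.4] pos [ 0.4952 -0.264   0.0575] rpy [ 3.1393e+00  4.0000e-04 -1.6458e+00] F [ 0.   0.3 -0.6] w 0.0119 t 5.02
```

```bash
python3 -m crank '[{"slide":[0,0,-0.08],"turn":[0,0,-0.02],"fingers":-1},{"slide":[0,0,-0.16],"turn":[0,0,-0.04],"fingers":-1},{"slide":[0,0,-0.24],"turn":[0,0,-0.06],"fingers":-1},{"slide":[-0.08,0,-0.26],"turn":[0,0,-0.08],"fingers":-1},{"slide":[-0.16,0,-0.26],"turn":[0,0,-0.1],"fingers":-1}]'
python3 tgt.py -33 -47 75
```

```text
t: 5.43
eef_pos: [0.5049, -0.1853, 0.1932]
ee_rot: [-3.134, -0.006, -1.018]
force: [0.8, 1.7, -2.2]
width: 0.0117
lampTCP [ -22.7 -201.4   96.1] rot zyx [-45.6   3.9  -3.8] F lamp [ 0.1  1.8 -2.2] w 0.0117
slide [-0.2316 -0.2048  0.0443] turn [ 0.0058  0.0144 -0.1261] mm [-115.8 -102.4   22.2] deg [  2.1   5.2 -45.4] pos [ 0.5049 -0.1853  0.1932] rpy [-3.1339 -0.0061 -1.0177] F [ 0.8  1.7 -2.2] w 0.0117 t 5.43
```

```bash
python3 -c "
from h import *
shot('wrist','w4',None,1.5)"
```

```text
(no output)
```

View pics/w4.png

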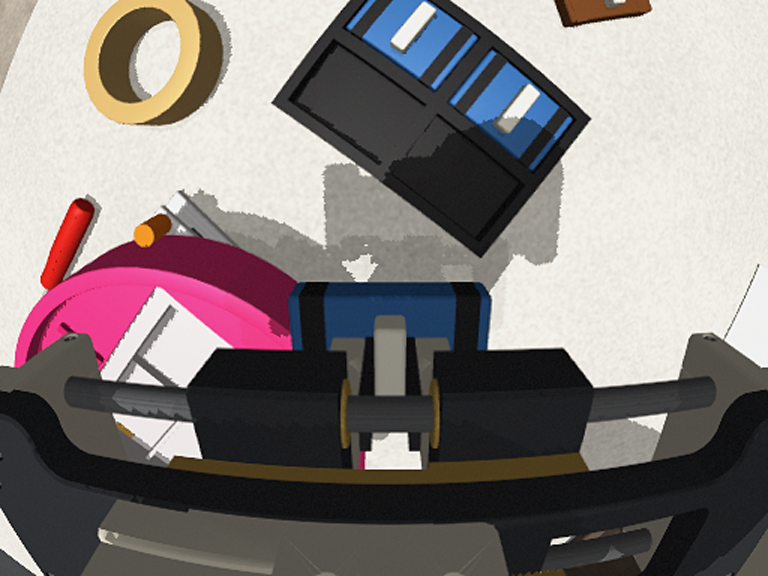

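```bash
python3 -m crank '[{"slide":[-0.23,-0.2,0.01],"turn":[0.006,0.0144,-0.126],"fingers":-1},{"slide":[-0.23,-0.2,0.01],"turn":[0.006,0.0144,-0.126],"fingers":-1},{"slide":[-0.23,-0.2,0.01],"turn":[0.006,0.0144,-0.126],"fingers":-1},{"slide":[-0.23,-0.2,0.01],"turn":[0.006,0.0144,-0.126],"fingers":-1},{"slide":[-0.23,-0.2,0.01],"turn":[0.006,0.0144,-0.126],"fingers":-1}]'
python3 tgt.py -33 -47 75
```

```text
t: 5.9
eef_pos: [0.5288, -0.0297, 0.1839]
ee_rot: [-3.133, -0.078, -0.39]
force: [-0.0, -0.7, -1.1]
width: 0.0116
lampTCP [-34.9 -44.4  88. ] rot zyx [-9.5  1.4 -0.5] F lamp [-0.  -0.7 -1.1] w 0.0116
slide [0.0051 0.0042 0.0259] turn [ 0.0011  0.0041 -0.0263] mm [ 2.6  2.1 13. ] deg [ 0.4  1.5 -9.5] pos [ 0.5288 -0.0297  0.1839] rpy [-3.1332 -0.0783 -0.3903] F [-0.  -0.7 -1.1] w 0.0116 t 5.9
```

```bash
python3 -m crank '[{"slide":[0.005,0.004,0.026],"turn":[0.001,0.004,-0.0265],"fingers":-1},{"slide":[0.005,0.004,0.026],"turn":[0.001,0.004,-0.0265],"fingers":-1},{"slide":[0.005,0.004,0.026],"turn":[0.001,0.004,-0.0265],"fingers":-1},{"slide":[0.005,0.004,0.026],"turn":[0.001,0.004,-0.0265],"fingers":-1}]'
python3 tgt.py -33 -47 -24
python3 -c "
from h import *
shot('wrist','w5',None,1.5)"
```

```text
t: 6.23
eef_pos: [0.5301, -0.037, 0.1708]
ee_rot: [3.14, -0.102, -0.235]
force: [-0.3, 1.0, -2.0]
width: 0.0116
lampTCP [-33.4 -51.2  74.7] rot zyx [-0.6  0.2 -0.1] F lamp [-0.8  0.9 -1.9] w 0.0116
slide [ 0.0013 -0.0089  0.1975] turn [ 0.0004  0.0004 -0.0016] mm [ 0.6 -4.4 98.7] deg [ 0.1  0.2 -0.6] pos [ 0.5301 -0.037   0.1708] rpy [ 3.1404 -0.102  -0.2347] F [-0.3  1.  -2. ] w 0.0116 t 6.23
```

View pics/w5.png

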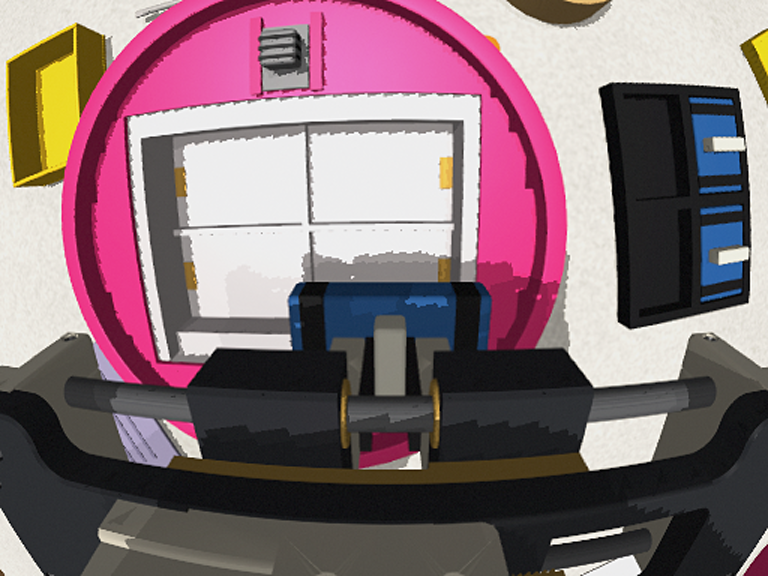

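```bash
cat > ov.py <<'E'
import sys
from tgt import *
n=sys.argv[1];out=sys.argv[2];crop=tuple(int(v) for v in sys.argv[3].split(","));k=float(sys.argv[4])
im,c=load(n)
ed=[]
def seg(a,b): ed.append((np.array(a),np.array(b)))
o=[(-78,-100.5,0),(78,-100.5,0),(78,100.5,0),(-78,100.5,0)]
f=[(-64,-92,-48),(64,-92,-48),(64,92,-48),(-64,92,-48)]
for Q in(o,f):
    for i in range(4): seg(Q[i],Q[(i+1)%4])
seg((0,-92,-38),(0,92,-38));seg((-64,0,-38),(64,0,-38))
x0,y0,x1,y1=crop
v=cv2.resize(im[y0:y1,x0:x1],None,fx=k,fy=k,interpolation=cv2.INTER_CUBIC)
for a,b in ed:
    P=ap(L,(a+(b-a)*np.linspace(0,1,20)[:,None])/1000);u=(proj("wrist",P,c)-[x0,y0]+.5)*k
    cv2.polylines(v,[u.astype(int)],False,(0,255,0),1)
cv2.imwrite(f"pics/{out}.png",v)
E
python3 ov.py w5 w5d 60,40,340,250 2.8
```

```text
(no output)
```

View pics/w5d.png

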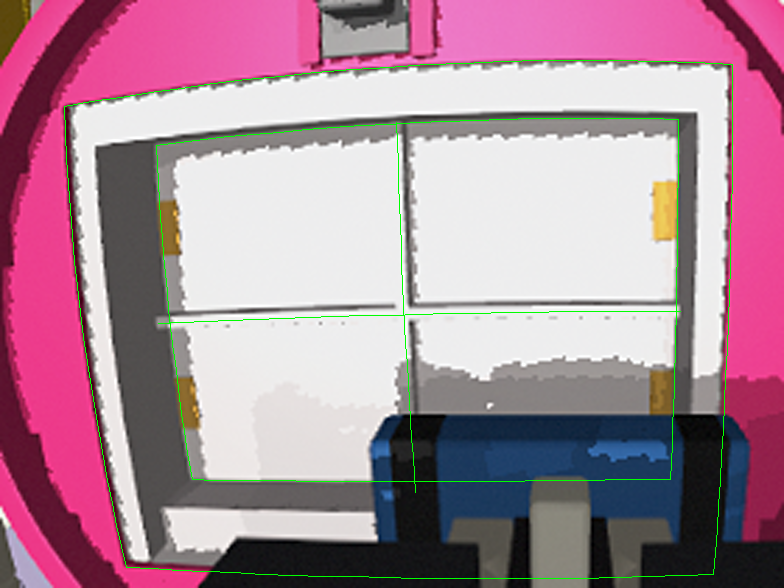

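```bash
python3 -m crank '[{"slide":[0.001,-0.009,0.06],"turn":[0,0,-0.001],"fingers":-1},{"slide":[0.001,-0.009,0.12],"turn":[0,0,-0.001],"fingers":-1},{"slide":[0.001,-0.009,0.15],"turn":[0,0,-0.001],"fingers":-1},{"slide":[0.001,-0.009,0.17],"turn":[0,0,-0.001],"fingers":-1},{"slide":[0.001,-0.009,0.18],"turn":[0,0,-0.001],"fingers":-1}]'
python3 tgt.py -33 -47 -24
```

```text
t: 6.7
eef_pos: [0.54, -0.0355, 0.0794]
ee_rot: [3.138, -0.1, -0.228]
force: [-0.3, 0.3, -1.5]
width: 0.0113
lampTCP [-33.7 -47.6 -17.2] rot zyx [-0.2  0.3 -0.2] F lamp [-0.5  0.2 -1.5] w 0.0113
slide [ 0.0014 -0.0012  0.0136] turn [ 0.0006  0.0008 -0.0006] mm [ 0.7 -0.6  6.8] deg [ 0.2  0.3 -0.2] pos [ 0.54   -0.0355  0.0794] rpy [ 3.1383 -0.0997 -0.2282] F [-0.3  0.3 -1.5] w 0.0113 t 6.7
```

```bash
python3 -m crank '[{"slide":[0.001,-0.001,0.004],"turn":[0,0,0],"fingers":-1},{"slide":[0.001,-0.001,0.008],"turn":[0,0,0],"fingers":-1},{"slide":[0.001,-0.001,0.01],"turn":[0,0,0],"fingers":-1},{"slide":[0.001,-0.001,0.012],"turn":[0,0,0],"fingers":-1}]'
python3 tgt.py -33 -47 -24
```

```text
t: 7.03
eef_pos: [0.5418, -0.0348, 0.0753]
ee_rot: [3.14, -0.102, -0.227]
force: [0.4, 0.5, -1.1]
width: 0.0116
lampTCP [-32.5 -46.5 -21.4] rot zyx [-0.1  0.1 -0.1] F lamp [ 0.2  0.5 -1.1] w 0.0116
slide [-0.001   0.001   0.0052] turn [ 0.0003  0.0004 -0.0004] mm [-0.5  0.5  2.6] deg [ 0.1  0.1 -0.1] pos [ 0.5418 -0.0348  0.0753] rpy [ 3.1397 -0.1023 -0.2269] F [ 0.4  0.5 -1.1] w 0.0116 t 7.03
```

```bash
python3 -m crank '[{"slide":[0,0,0.003],"turn":[0,0,0],"fingers":-1},{"slide":[0,0,0.006],"turn":[0,0,0],"fingers":-1},{"slide":[0,0,0.009],"turn":[0,0,0],"fingers":-1}]'
python3 tgt.py -33 -47 -24
```

```text
t: 7.28
eef_pos: [0.5425, -0.0349, 0.0735]
ee_rot: [3.139, -0.104, -0.226]
force: [-17.1, 2.5, 39.3]
width: 0.0118
lampTCP [-32.  -46.4 -23.3] rot zyx [-0.1  0.  -0.1] F lamp [-13.1  -1.4  40.9] w 0.0118
slide [-0.0021  0.0011  0.0014] turn [ 0.0004  0.0001 -0.0002] mm [-1.   0.6  0.7] deg [ 0.1  0.  -0.1] pos [ 0.5425 -0.0349  0.0735] rpy [ 3.1393 -0.1039 -0.2256] F [-17.1   2.5  39.3] w 0.0118 t 7.28
```

```bash
python3 -m crank '[{"slide":[0,0,-0.004],"turn":[0,0,0],"fingers":-1},{"slide":[0,0,-0.004],"turn":[0,0,0],"fingers":-0.4},{"slide":[0,0,-0.004],"turn":[0,0,0],"fingers":-0.4},{"slide":[0,0,-0.004],"turn":[0,0,0],"fingers":-0.4},{"slide":[0,0,-0.004],"turn":[0,0,0],"fingers":-0.4}]'
python3 -m crank '[{"slide":[0,0,-0.04],"turn":[0,0,0],"fingers":-0.4},{"slide":[0,0,-0.12],"turn":[0,0,0],"fingers":-0.4},{"slide":[0,0,-0.2],"turn":[0,0,0],"fingers":-0.2},{"slide":[0,0,-0.24],"turn":[0,0,0],"fingers":-0.05},{"slide":[0,0,-0.24],"turn":[0,0,0],"fingers":-0.05}]'
python3 -c "
from h import *
shot('wrist','w6',None,1.5)
plan([.4893,-.329,.17],down(np.radians(-94.8-90)))"
```

```text
t: 7.7
eef_pos: [0.5415, -0.035, 0.0718]
ee_rot: [3.139, -0.101, -0.227]
force: [0.4, 0.7, 0.5]
width: 0.026
t: 8.12
eef_pos: [0.5324, -0.0314, 0.1968]
ee_rot: [-3.141, -0.109, -0.226]
force: [0.6, 0.5, 0.2]
width: 0.0394
slide [0.0468 0.5986 0.0534] turn [-0.012  -0.0138  0.227 ] mm [ 23.4 299.3  26.7] deg [-4.3 -5.  81.7] pos [ 0.5311 -0.0315  0.1941] rpy [ 3.1415 -0.1054 -0.2266] F [ 0.8 -0.5 -0.6] w 0.0406 t 8.17
```

View pics/w6.png

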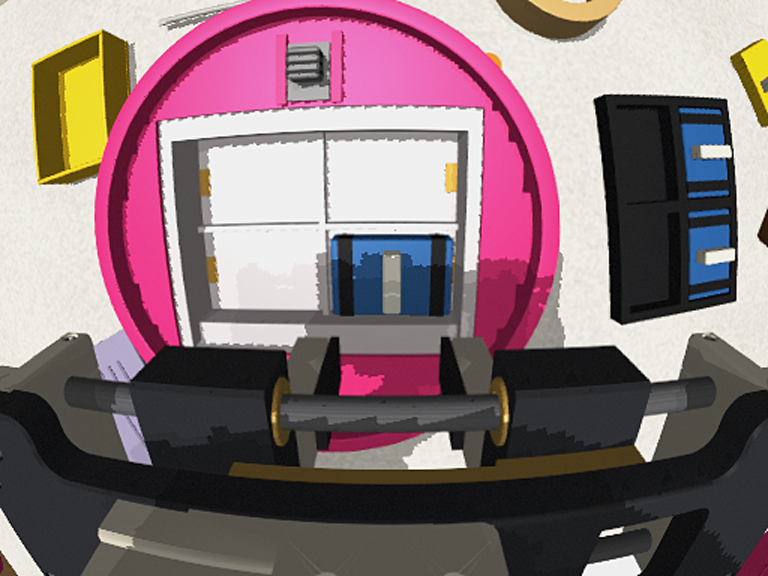

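```bash
python3 -m crank '[{"slide":[0.0468,0.5986,0.0534],"turn":[-0.012,-0.0138,0.227],"fingers":-0.05},{"slide":[0.0468,0.5986,0.0534],"turn":[-0.012,-0.0138,0.227],"fingers":-0.05},{"slide":[0.0468,0.5986,0.0534],"turn":[-0.012,-0.0138,0.227],"fingers":-0.05},{"slide":[0.0468,0.5986,0.0534],"turn":[-0.012,-0.0138,0.227],"fingers":-0.05},{"slide":[0.0468,0.5986,0.0534],"turn":[-0.012,-0.0138,0.227],"fingers":-0.05}]'
python3 -c "
from h import *
plan([.4893,-.329,.14],down(np.radians(-94.8-90)))"
```

```text
t: 8.58
eef_pos: [0.4995, -0.2392, 0.1737]
ee_rot: [-3.128, -0.056, -0.857]
force: [0.7, 0.2, 0.0]
width: 0.0416
slide [0.1184 0.1341 0.0724] turn [-0.0056 -0.0076  0.127 ] mm [59.2 67.1 36.2] deg [-2.  -2.7 45.7] pos [ 0.4995 -0.2392  0.1737] rpy [-3.1281 -0.056  -0.8568] F [0.7 0.2 0. ] w 0.0416 t 8.58
```

```bash
python3 -m crank '[{"slide":[0.1184,0.1341,0.0724],"turn":[-0.0056,-0.0076,0.127],"fingers":-0.05},{"slide":[0.1184,0.1341,0.0724],"turn":[-0.0056,-0.0076,0.127],"fingers":-0.05},{"slide":[0.1184,0.1341,0.0724],"turn":[-0.0056,-0.0076,0.127],"fingers":-0.05},{"slide":[0.1184,0.1341,0.0724],"turn":[-0.0056,-0.0076,0.127],"fingers":-0.05},{"slide":[0.1184,0.1341,0.0724],"turn":[-0.0056,-0.0076,0.127],"fingers":-0.05}]'
python3 -c "
from h import *
plan([.4893,-.329,.028],down(np.radians(-94.8-90)))"
```

```text
t: 9.0
eef_pos: [0.4893, -0.3287, 0.1387]
ee_rot: [-3.137, -0.01, -1.484]
force: [-0.6, -0.1, 0.8]
width: 0.0419
slide [-0.0015  0.001   0.2213] turn [-0.0008 -0.0015  0.0272] mm [ -0.8   0.5 110.7] deg [-0.3 -0.5  9.8] pos [ 0.4893 -0.3287  0.1387] rpy [-3.1374 -0.0098 -1.4835] F [-0.6 -0.1  0.8] w 0.0419 t 9.0
```

```bash
python3 -m crank '[{"slide":[-0.0015,0.001,0],"turn":[-0.0008,-0.0015,0.0272],"fingers":-0.05},{"slide":[-0.0015,0.001,0.07],"turn":[-0.0008,-0.0015,0.0272],"fingers":-0.05},{"slide":[-0.0015,0.001,0.14],"turn":[-0.0008,-0.0015,0.0272],"fingers":-0.05},{"slide":[-0.0015,0.001,0.18],"turn":[-0.0008,-0.0015,0.0272],"fingers":-0.05},{"slide":[-0.0015,0.001,0.2],"turn":[-0.0008,-0.0015,0.0272],"fingers":-0.05}]'
python3 -c "
from h import *
plan([.4893,-.329,.027],down(np.radians(-94.8-90)))"
```

```text
t: 9.42
eef_pos: [0.4885, -0.3271, 0.0368]
ee_rot: [3.14, 0.001, -1.646]
force: [0.0, 0.6, -0.4]
width: 0.0418
slide [ 0.0037 -0.0019  0.0197] turn [0.0003 0.0001 0.0013] mm [ 1.8 -1.   9.8] deg [0.1 0.  0.5] pos [ 0.4885 -0.3271  0.0368] rpy [ 3.1395e+00  6.0000e-04 -1.6463e+00] F [ 0.   0.6 -0.4] w 0.0418 t 9.42
```

```bash
python3 -m crank '[{"slide":[0.004,-0.002,0.01],"turn":[0,0,0.001],"fingers":-0.05},{"slide":[0.004,-0.002,0.018],"turn":[0,0,0.001],"fingers":-0.05},{"slide":[0.004,-0.002,0.0195],"turn":[0,0,0.001],"fingers":-0.05},{"slide":[0.004,-0.002,0.0195],"turn":[0,0,0.001],"fingers":-1},{"slide":[0.004,-0.002,0.0195],"turn":[0,0,0.001],"fingers":-1}]' 25
python3 -m crank '[{"slide":[0,0,0],"turn":[0,0,0],"fingers":-1},{"slide":[0,0,0],"turn":[0,0,0],"fingers":-1},{"slide":[0,0,0],"turn":[0,0,0],"fingers":-1},{"slide":[0,0,-0.01],"turn":[0,0,0],"fingers":-1},{"slide":[0,0,-0.05],"turn":[0,0,0],"fingers":-1}]' 25
python3 tgt.py 33 -47 90
```

```text
t: 9.83
eef_pos: [0.493, -0.3303, 0.0329]
ee_rot: [-3.135, -0.002, -1.651]
force: [-0.5, -0.7, 0.6]
width: 0.0333
t: 10.25
eef_pos: [0.4889, -0.3289, 0.0539]
ee_rot: [3.14, 0.001, -1.653]
force: [-0.7, -0.1, -1.5]
width: 0.0119
lampTCP [ -20.9 -345.   -44.2] rot zyx [-81.9   0.9  -6.1] F lamp [-0.8 -0.3 -1.4] w 0.0119
slide [-0.5789 -0.1624 -0.2779] turn [ 0.0121  0.0141 -0.2271] mm [-289.5  -81.2 -139. ] deg [  4.3   5.1 -81.8] pos [ 0.4889 -0.3289  0.0539] rpy [ 3.1395e+00  9.0000e-04 -1.6529e+00] F [-0.7 -0.1 -1.5] w 0.0119 t 10.25
```

```bash
python3 -m crank '[{"slide":[0,0,-0.08],"turn":[0,0,-0.02],"fingers":-1},{"slide":[0,0,-0.16],"turn":[0,0,-0.04],"fingers":-1},{"slide":[-0.04,0,-0.23],"turn":[0,0,-0.06],"fingers":-1},{"slide":[-0.11,0,-0.26],"turn":[0,0,-0.08],"fingers":-1},{"slide":[-0.19,0,-0.28],"turn":[0,0,-0.1],"fingers":-1}]'
python3 tgt.py 33 -47 90
```

```text
t: 10.67
eef_pos: [0.5001, -0.2353, 0.1998]
ee_rot: [-3.135, -0.007, -1.023]
force: [2.1, 0.9, -1.4]
width: 0.0118
lampTCP [ -15.5 -251.3  102. ] rot zyx [-45.9   3.8  -3.9] F lamp [ 1.7  1.3 -1.6] w 0.0118
slide [-0.2237 -0.3558  0.0144] turn [ 0.0061  0.0143 -0.127 ] mm [-111.8 -177.9    7.2] deg [  2.2   5.1 -45.7] pos [ 0.5001 -0.2353  0.1998] rpy [-3.1349 -0.0071 -1.023 ] F [ 2.1  0.9 -1.4] w 0.0118 t 10.67
```

```bash
python3 -m crank '[{"slide":[-0.2237,-0.3558,0.01],"turn":[0.006,0.0143,-0.127],"fingers":-1},{"slide":[-0.2237,-0.3558,0.01],"turn":[0.006,0.0143,-0.127],"fingers":-1},{"slide":[-0.2237,-0.3558,0.01],"turn":[0.006,0.0143,-0.127],"fingers":-1},{"slide":[-0.2237,-0.3558,0.01],"turn":[0.006,0.0143,-0.127],"fingers":-1},{"slide":[-0.2237,-0.3558,0.01],"turn":[0.006,0.0143,-0.127],"fingers":-1}]'
python3 tgt.py 33 -47 75
```

```text
t: 11.08
eef_pos: [0.593, -0.0468, 0.1923]
ee_rot: [-3.134, -0.08, -0.4]
force: [0.6, -0.5, -2.4]
width: 0.0116
lampTCP [ 32.  -46.8  89.4] rot zyx [-10.    1.3  -0.6] F lamp [ 0.4 -0.3 -2.5] w 0.0116
slide [ 0.0027 -0.0002  0.0287] turn [ 0.0014  0.0038 -0.0278] mm [ 1.3 -0.1 14.4] deg [  0.5   1.4 -10. ] pos [ 0.593  -0.0468  0.1923] rpy [-3.1343 -0.0804 -0.3999] F [ 0.6 -0.5 -2.4] w 0.0116 t 11.08
```

```bash
python3 -m crank '[{"slide":[0.002,0,0.028],"turn":[0.0014,0.0038,-0.028],"fingers":-1},{"slide":[0.002,0,0.028],"turn":[0.0014,0.0038,-0.028],"fingers":-1},{"slide":[0.002,0,0.028],"turn":[0.0014,0.0038,-0.028],"fingers":-1},{"slide":[0.002,0,0.028],"turn":[0.0014,0.0038,-0.028],"fingers":-1}]'
python3 tgt.py 33 -47 -16
```

```text
t: 11.42
eef_pos: [0.5944, -0.0496, 0.1781]
ee_rot: [3.141, -0.103, -0.231]
force: [-0.2, -0.6, -2.6]
width: 0.011
lampTCP [ 32.5 -49.2  75.1] rot zyx [-0.4  0.1 -0.1] F lamp [-0.3 -0.6 -2.5] w 0.011
slide [ 0.0012 -0.0046  0.1822] turn [ 0.0002  0.0002 -0.0011] mm [ 0.6 -2.3 91.1] deg [ 0.1  0.1 -0.4] pos [ 0.5944 -0.0496  0.1781] rpy [ 3.1411 -0.1033 -0.2313] F [-0.2 -0.6 -2.6] w 0.011 t 11.42
```

```bash
python3 -m crank '[{"slide":[0.001,-0.0046,0.06],"turn":[0,0,-0.001],"fingers":-1},{"slide":[0.001,-0.0046,0.12],"turn":[0,0,-0.001],"fingers":-1},{"slide":[0.001,-0.0046,0.15],"turn":[0,0,-0.001],"fingers":-1},{"slide":[0.001,-0.0046,0.17],"turn":[0,0,-0.001],"fingers":-1},{"slide":[0.001,-0.0046,0.182],"turn":[0,0,-0.001],"fingers":-1}]'
python3 tgt.py 33 -47 -22
```

```text
t: 11.83
eef_pos: [0.6047, -0.0504, 0.0866]
ee_rot: [3.14, -0.103, -0.226]
force: [-0.0, -0.3, -2.3]
width: 0.0115
lampTCP [ 33.1 -47.7 -16.9] rot zyx [-0.1  0.1 -0.1] F lamp [-0.2 -0.3 -2.3] w 0.0115
slide [-0.0002 -0.0015  0.0101] turn [ 0.0003  0.0003 -0.0002] mm [-0.1 -0.7  5. ] deg [ 0.1  0.1 -0.1] pos [ 0.6047 -0.0504  0.0866] rpy [ 3.14   -0.1027 -0.2257] F [-0.  -0.3 -2.3] w 0.0115 t 11.83
```

```bash
python3 -m crank '[{"slide":[0,-0.001,0.004],"turn":[0,0,0],"fingers":-1},{"slide":[0,-0.001,0.007],"turn":[0,0,0],"fingers":-1},{"slide":[0,-0.001,0.009],"turn":[0,0,0],"fingers":-1}]'
python3 tgt.py 33 -47 -22
```

```text
t: 12.08
eef_pos: [0.6059, -0.0496, 0.0848]
ee_rot: [3.14, -0.105, -0.224]
force: [-7.9, 1.3, 13.6]
width: 0.0117
lampTCP [ 33.9 -46.6 -18.9] rot zyx [ 0.1 -0.  -0.1] F lamp [-6.6 -0.5 14.3] w 0.0117
slide [-0.0018  0.0008  0.0063] turn [ 0.0002 -0.      0.0001] mm [-0.9  0.4  3.1] deg [ 0.1 -0.   0.1] pos [ 0.6059 -0.0496  0.0848] rpy [ 3.1405 -0.105  -0.2236] F [-7.9  1.3 13.6] w 0.0117 t 12.08
```

```bash
python3 -c "
from h import *
shot('wrist','w7',(120,30,380,260),3)"
```

```text
(no output)
```

View pics/w7.png

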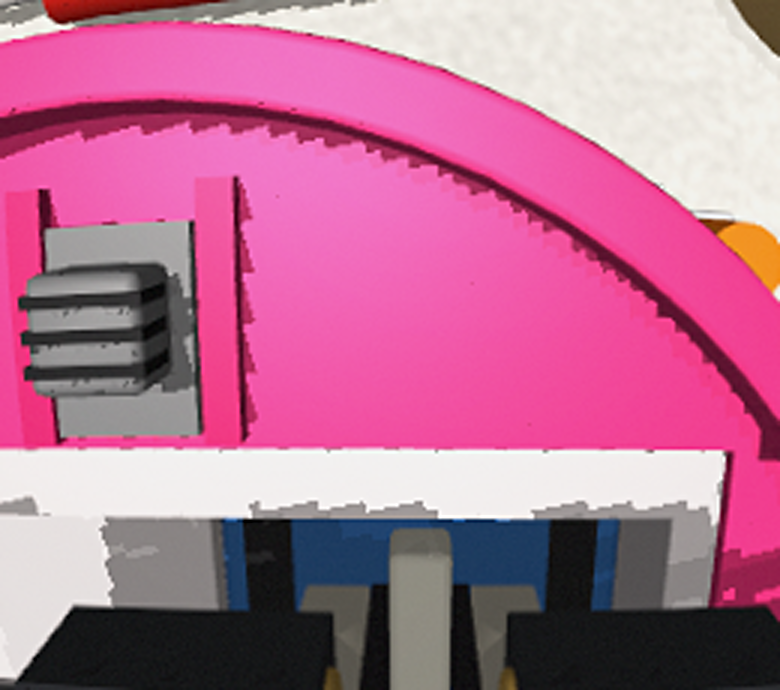

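```bash
python3 -m crank '[{"slide":[0,0,-0.006],"turn":[0,0,0],"fingers":-1},{"slide":[-0.006,0,-0.006],"turn":[0,0,0],"fingers":-1},{"slide":[-0.007,0,-0.003],"turn":[0,0,0],"fingers":-1},{"slide":[-0.007,0,0],"turn":[0,0,0],"fingers":-1},{"slide":[-0.007,0,0.002],"turn":[0,0,0],"fingers":-1}]'
python3 tgt.py 33 -47 -22
```

```text
t: 12.55
eef_pos: [0.6022, -0.0484, 0.0843]
ee_rot: [3.14, -0.105, -0.223]
force: [-17.0, 7.2, 33.4]
width: 0.0116
lampTCP [ 30.  -46.3 -19. ] rot zyx [ 0.1 -0.  -0.1] F lamp [-14.6   3.2  35.1] w 0.0116
slide [0.006  0.0013 0.006 ] turn [ 0.0002 -0.      0.0003] mm [3.  0.7 3. ] deg [ 0.1 -0.   0.1] pos [ 0.6022 -0.0484  0.0843] rpy [ 3.1404 -0.105  -0.2225] F [-17.    7.2  33.4] w 0.0116 t 12.55
```

```bash
python3 -m crank '[{"slide":[0,0,-0.004],"turn":[0,0,0],"fingers":-1},{"slide":[0,0,-0.004],"turn":[0,0,0],"fingers":-0.4},{"slide":[0,0,-0.004],"turn":[0,0,0],"fingers":-0.4},{"slide":[0,0,-0.004],"turn":[0,0,0],"fingers":-0.4},{"slide":[0,0,-0.004],"turn":[0,0,0],"fingers":-0.4}]'
python3 -m crank '[{"slide":[0,0,-0.04],"turn":[0,0,0],"fingers":-0.4},{"slide":[0,0,-0.12],"turn":[0,0,0],"fingers":-0.4},{"slide":[0,0,-0.2],"turn":[0,0,0],"fingers":-0.2},{"slide":[-0.08,0,-0.24],"turn":[0,0,0],"fingers":-0.05},{"slide":[-0.14,0,-0.24],"turn":[0,0,0],"fingers":-0.05}]'
python3 -c "
from h import *
shot('wrist','w8',None,1.5)
plan([.5822,-.3384,.17],down(np.radians(-94.8-90)))"
```

```text
t: 12.97
eef_pos: [0.6019, -0.0486, 0.0833]
ee_rot: [3.14, -0.103, -0.223]
force: [-0.2, -0.5, 0.4]
width: 0.0255
t: 13.38
eef_pos: [0.5241, -0.0298, 0.1998]
ee_rot: [-3.14, -0.11, -0.224]
force: [-1.2, 1.6, -0.9]
width: 0.0393
slide [0.2596 0.5713 0.0801] turn [-0.0119 -0.0135  0.2272] mm [129.8 285.7  40.1] deg [-4.3 -4.9 81.8] pos [ 0.5163 -0.0302  0.1967] rpy [-3.1406 -0.1038 -0.2259] F [-9.9  0.6 -5.6] w 0.0405 t 13.43
```

View pics/w8.png

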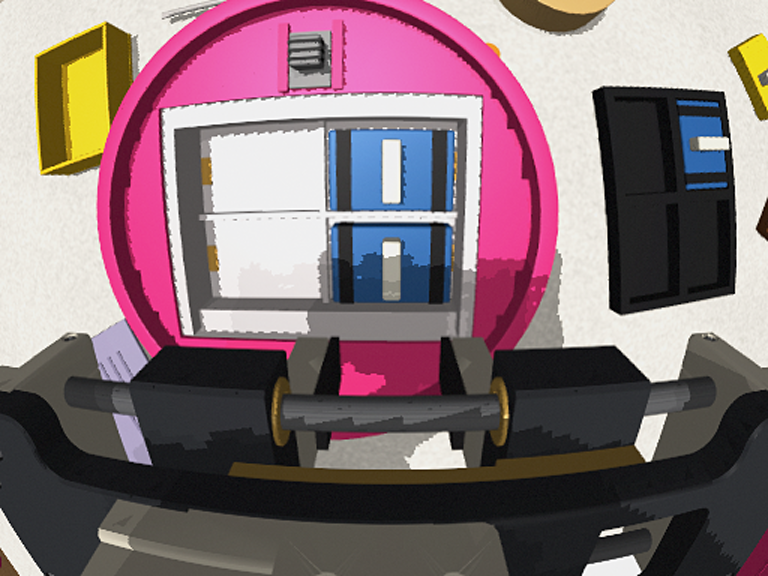

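```bash
python3 -m crank '[{"slide":[0.26,0.5713,0.08],"turn":[-0.012,-0.0135,0.227],"fingers":-0.05},{"slide":[0.26,0.5713,0.08],"turn":[-0.012,-0.0135,0.227],"fingers":-0.05},{"slide":[0.26,0.5713,0.08],"turn":[-0.012,-0.0135,0.227],"fingers":-0.05},{"slide":[0.26,0.5713,0.08],"turn":[-0.012,-0.0135,0.227],"fingers":-0.05},{"slide":[0.26,0.5713,0.08],"turn":[-0.012,-0.0135,0.227],"fingers":-0.05}]'
python3 -c "
from h import *
plan([.5822,-.3384,.14],down(np.radians(-94.8-90)))"
```

```text
t: 13.85
eef_pos: [0.5661, -0.235, 0.1782]
ee_rot: [-3.124, -0.06, -0.853]
force: [1.1, 0.9, 0.3]
width: 0.0413
slide [0.1721 0.1133 0.0849] turn [-0.0065 -0.0079  0.1276] mm [86.1 56.7 42.4] deg [-2.3 -2.8 45.9] pos [ 0.5661 -0.235   0.1782] rpy [-3.124  -0.0596 -0.8534] F [1.1 0.9 0.3] w 0.0413 t 13.85
```

```bash
python3 -m crank '[{"slide":[0.172,0.1133,0.085],"turn":[-0.0065,-0.0079,0.1276],"fingers":-0.05},{"slide":[0.172,0.1133,0.085],"turn":[-0.0065,-0.0079,0.1276],"fingers":-0.05},{"slide":[0.172,0.1133,0.085],"turn":[-0.0065,-0.0079,0.1276],"fingers":-0.05},{"slide":[0.172,0.1133,0.085],"turn":[-0.0065,-0.0079,0.1276],"fingers":-0.05},{"slide":[0.172,0.1133,0.085],"turn":[-0.0065,-0.0079,0.1276],"fingers":-0.05}]'
python3 -c "
from h import *
plan([.5822,-.3384,.04],down(np.radians(-94.8-90)))"
```

```text
t: 14.27
eef_pos: [0.5814, -0.3384, 0.1377]
ee_rot: [-3.137, -0.01, -1.48]
force: [0.1, 1.0, -0.1]
width: 0.0418
slide [-0.002  -0.0008  0.1953] turn [-0.0008 -0.0016  0.0278] mm [-1.  -0.4 97.7] deg [-0.3 -0.6 10. ] pos [ 0.5814 -0.3384  0.1377] rpy [-3.1375 -0.0104 -1.4801] F [ 0.1  1.  -0.1] w 0.0418 t 14.27
```

```bash
python3 -m crank '[{"slide":[-0.002,-0.001,0],"turn":[-0.0008,-0.0016,0.0278],"fingers":-0.05},{"slide":[-0.002,-0.001,0.07],"turn":[-0.0008,-0.0016,0.0278],"fingers":-0.05},{"slide":[-0.002,-0.001,0.14],"turn":[-0.0008,-0.0016,0.0278],"fingers":-0.05},{"slide":[-0.002,-0.001,0.18],"turn":[-0.0008,-0.0016,0.0278],"fingers":-0.05},{"slide":[-0.002,-0.001,0.195],"turn":[-0.0008,-0.0016,0.0278],"fingers":-0.05}]'
python3 -c "
from h import *
plan([.5822,-.3384,.0265],down(np.radians(-94.8-90)))"
```

```text
t: 14.68
eef_pos: [0.5812, -0.3359, 0.0382]
ee_rot: [3.139, 0.001, -1.646]
force: [-0.7, -0.3, -0.7]
width: 0.042
slide [ 0.0049 -0.0025  0.0234] turn [0.0004 0.0001 0.0013] mm [ 2.5 -1.2 11.7] deg [0.1 0.  0.5] pos [ 0.5812 -0.3359  0.0382] rpy [ 3.1392e+00  9.0000e-04 -1.6464e+00] F [-0.7 -0.3 -0.7] w 0.042 t 14.68
```

```bash
python3 -m crank '[{"slide":[0.005,-0.0025,0.012],"turn":[0,0,0.001],"fingers":-0.05},{"slide":[0.005,-0.0025,0.02],"turn":[0,0,0.001],"fingers":-0.05},{"slide":[0.005,-0.0025,0.0234],"turn":[0,0,0.001],"fingers":-0.05},{"slide":[0.005,-0.0025,0.0234],"turn":[0,0,0.001],"fingers":-0.05},{"slide":[0.005,-0.0025,0.0234],"turn":[0,0,0.001],"fingers":-0.05}]' 25
python3 -m crank '[{"slide":[0,0,0],"turn":[0,0,0],"fingers":-1},{"slide":[0,0,0],"turn":[0,0,0],"fingers":-1},{"slide":[0,0,0],"turn":[0,0,0],"fingers":-1},{"slide":[0,0,0],"turn":[0,0,0],"fingers":-1},{"slide":[0,0,0],"turn":[0,0,0],"fingers":-1}]' 25
```

```text
t: 15.1
eef_pos: [0.5856, -0.3394, 0.0324]
ee_rot: [-3.136, -0.001, -1.652]
force: [-0.6, 0.7, -0.2]
width: 0.0417
t: 15.52
eef_pos: [0.5839, -0.339, 0.0312]
ee_rot: [-3.139, -0.001, -1.652]
force: [-12.6, 2.1, 9.6]
width: 0.0138
```

```bash
python3 -m crank '[{"slide":[0,0,0],"turn":[0,0,0],"fingers":-1},{"slide":[0,0,0],"turn":[0,0,0],"fingers":-1},{"slide":[0,0,-0.01],"turn":[0,0,0],"fingers":-1},{"slide":[0,0,-0.03],"turn":[0,0,0],"fingers":-1},{"slide":[0,0,-0.06],"turn":[0,0,0],"fingers":-1}]' 25
python3 -m crank '[{"slide":[0,0,-0.08],"turn":[0,0,-0.02],"fingers":-1},{"slide":[0,0,-0.16],"turn":[0,0,-0.04],"fingers":-1},{"slide":[-0.04,0,-0.23],"turn":[0,0,-0.06],"fingers":-1},{"slide":[-0.11,0,-0.26],"turn":[0,0,-0.08],"fingers":-1},{"slide":[-0.19,0,-0.28],"turn":[0,0,-0.1],"fingers":-1}]'
python3 tgt.py -33 47 90
```

```text
t: 15.93
eef_pos: [0.5836, -0.3387, 0.0603]
ee_rot: [-3.141, -0.0, -1.652]
force: [0.5, -0.3, -1.9]
width: 0.0117
t: 16.35
eef_pos: [0.5935, -0.245, 0.2055]
ee_rot: [-3.134, -0.008, -1.023]
force: [1.5, 1.2, -2.0]
width: 0.0114
lampTCP [  77.7 -239.9   98. ] rot zyx [-45.9   3.7  -3.9] F lamp [ 1.   1.5 -2.2] w 0.0114
slide [-0.5638 -0.2435  0.0365] turn [ 0.006   0.0141 -0.127 ] mm [-281.9 -121.8   18.2] deg [  2.2   5.1 -45.7] pos [ 0.5935 -0.245   0.2055] rpy [-3.1341 -0.0077 -1.0229] F [ 1.5  1.2 -2. ] w 0.0114 t 16.35
```

```bash
python3 -m crank '[{"slide":[-0.5638,-0.2435,0.02],"turn":[0.006,0.0141,-0.127],"fingers":-1},{"slide":[-0.5638,-0.2435,0.02],"turn":[0.006,0.0141,-0.127],"fingers":-1},{"slide":[-0.5638,-0.2435,0.02],"turn":[0.006,0.0141,-0.127],"fingers":-1},{"slide":[-0.5638,-0.2435,0.02],"turn":[0.006,0.0141,-0.127],"fingers":-1},{"slide":[-0.5638,-0.2435,0.02],"turn":[0.006,0.0141,-0.127],"fingers":-1}]'
python3 tgt.py -33 47 80
```

```text
t: 16.77
eef_pos: [0.5636, -0.0359, 0.1952]
ee_rot: [-3.133, -0.08, -0.4]
force: [0.9, 0.3, -0.9]
width: 0.012
lampTCP [  1.4 -42.7  95.6] rot zyx [-10.    1.3  -0.6] F lamp [ 0.7  0.5 -0.9] w 0.012
slide [-0.0983 -0.1649  0.0318] turn [ 0.0012  0.0038 -0.0278] mm [-49.2 -82.5  15.9] deg [  0.4   1.4 -10. ] pos [ 0.5636 -0.0359  0.1952] rpy [-3.1329 -0.08   -0.4   ] F [ 0.9  0.3 -0.9] w 0.012 t 16.77
```

```bash
python3 -m crank '[{"slide":[-0.0983,-0.165,0.032],"turn":[0.0012,0.0038,-0.0278],"fingers":-1},{"slide":[-0.0983,-0.165,0.032],"turn":[0.0012,0.0038,-0.0278],"fingers":-1},{"slide":[-0.0983,-0.165,0.032],"turn":[0.0012,0.0038,-0.0278],"fingers":-1},{"slide":[-0.0983,-0.165,0.032],"turn":[0.0012,0.0038,-0.0278],"fingers":-1},{"slide":[-0.0983,-0.165,0.032],"turn":[0.0012,0.0038,-0.0278],"fingers":-1}]'
python3 -m crank '[{"slide":[0,0,0],"turn":[0,0,0],"fingers":-1},{"slide":[0,0,0],"turn":[0,0,0],"fingers":-1}]'
python3 tgt.py -33 47 -10;python3 -c "
from h import *
shot('wrist','w9',None,1.5)"
```

```text
t: 17.18
eef_pos: [0.5526, 0.0581, 0.1756]
ee_rot: [3.141, -0.103, -0.229]
force: [0.6, -0.8, -1.3]
width: 0.0113
t: 17.35
eef_pos: [0.5528, 0.0561, 0.1753]
ee_rot: [3.141, -0.103, -0.232]
force: [-0.1, 0.2, -1.8]
width: 0.0117
lampTCP [-31.5  44.6  79.1] rot zyx [-0.4  0.1 -0.1] F lamp [-0.4  0.2 -1.8] w 0.0117
slide [-0.0026 -0.005   0.1782] turn [ 0.0002  0.0003 -0.0012] mm [-1.3 -2.5 89.1] deg [ 0.1  0.1 -0.4] pos [0.5528 0.0561 0.1753] rpy [ 3.1412 -0.1026 -0.2322] F [-0.1  0.2 -1.8] w 0.0117 t 17.35
```

View pics/w9.png

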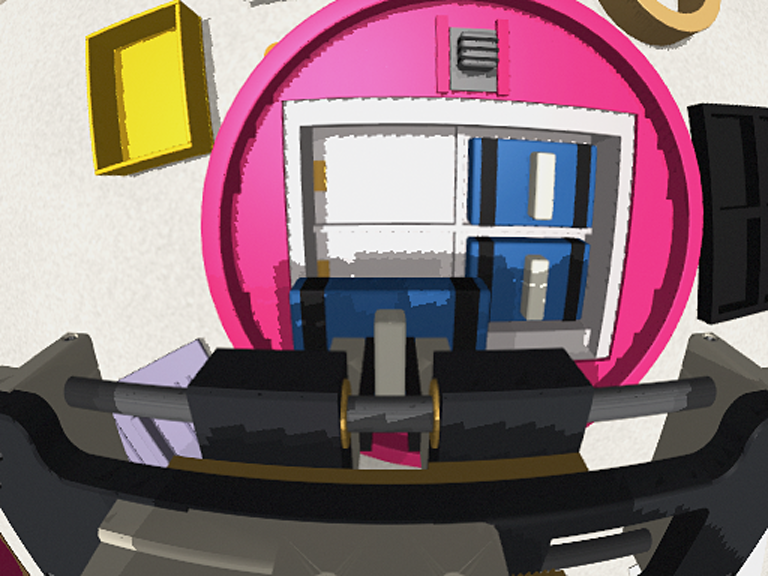

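```bash
python3 -m crank '[{"slide":[-0.003,-0.005,0.06],"turn":[0,0,-0.001],"fingers":-1},{"slide":[-0.003,-0.005,0.12],"turn":[0,0,-0.001],"fingers":-1},{"slide":[-0.003,-0.005,0.16],"turn":[0,0,-0.001],"fingers":-1},{"slide":[-0.003,-0.005,0.176],"turn":[0,0,-0.001],"fingers":-1},{"slide":[-0.003,-0.005,0.18],"turn":[0,0,-0.001],"fingers":-1}]'
python3 tgt.py -33 47 -19
```

```text
t: 17.82
eef_pos: [0.5598, 0.0561, 0.0835]
ee_rot: [3.138, -0.099, -0.226]
force: [-0.4, -0.1, -0.6]
width: 0.0117
lampTCP [-34.4  46.1 -13. ] rot zyx [-0.1  0.3 -0.2] F lamp [-0.4 -0.2 -0.5] w 0.0117
slide [ 0.0028 -0.0019  0.012 ] turn [ 0.0006  0.0008 -0.0003] mm [ 1.4 -0.9  6. ] deg [ 0.2  0.3 -0.1] pos [0.5598 0.0561 0.0835] rpy [ 3.1379 -0.0995 -0.2261] F [-0.4 -0.1 -0.6] w 0.0117 t 17.82
```

```bash
python3 -m crank '[{"slide":[0.001,-0.002,0.004],"turn":[0,0,0],"fingers":-1},{"slide":[0.001,-0.002,0.007],"turn":[0,0,0],"fingers":-1},{"slide":[0.001,-0.002,0.01],"turn":[0,0,0],"fingers":-1},{"slide":[0.001,-0.002,0.013],"turn":[0,0,0],"fingers":-1}]'
python3 tgt.py -33 47 -22
```

```text
t: 18.15
eef_pos: [0.5624, 0.0584, 0.0797]
ee_rot: [3.141, -0.103, -0.225]
force: [-0.1, 0.9, -0.8]
width: 0.0114
lampTCP [-32.7  49.  -17. ] rot zyx [-0.   0.1 -0. ] F lamp [-0.3  0.8 -0.8] w 0.0114
slide [-0.0005  0.0039  0.0101] turn [ 0.0001  0.0002 -0.    ] mm [-0.3  2.   5. ] deg [ 0.   0.1 -0. ] pos [0.5624 0.0584 0.0797] rpy [ 3.1413 -0.1035 -0.2247] F [-0.1  0.9 -0.8] w 0.0114 t 18.15
```

```bash
python3 -m crank '[{"slide":[0,0.003,0.003],"turn":[0,0,0],"fingers":-1},{"slide":[0,0.003,0.005],"turn":[0,0,0],"fingers":-1},{"slide":[0,0.003,0.006],"turn":[0,0,0],"fingers":-1}]'
python3 tgt.py -33 47 -22
```

```text
t: 18.4
eef_pos: [0.5617, 0.0566, 0.0768]
ee_rot: [3.14, -0.103, -0.224]
force: [-9.0, 1.9, 15.8]
width: 0.0119
lampTCP [-33.2  47.1 -19.8] rot zyx [ 0.   0.1 -0.1] F lamp [-7.5 -0.2 16.7] w 0.0119
slide [0.0005 0.0001 0.0044] turn [0.0002 0.0003 0.    ] mm [0.2 0.1 2.2] deg [0.1 0.1 0. ] pos [0.5617 0.0566 0.0768] rpy [ 3.1401 -0.1025 -0.2243] F [-9.   1.9 15.8] w 0.0119 t 18.4
```

Floor contact at the expected height. Release, retreat and look at the bays.

```bash
python3 -m crank '[{"slide":[0,0,-0.001],"turn":[0,0,0],"fingers":-1},{"slide":[0,0,-0.001],"turn":[0,0,0],"fingers":-0.4},{"slide":[0,0,-0.001],"turn":[0,0,0],"fingers":-0.4},{"slide":[0,0,-0.002],"turn":[0,0,0],"fingers":-0.4},{"slide":[0,0,-0.002],"turn":[0,0,0],"fingers":-0.4}]'
python3 -m crank '[{"slide":[0,0,-0.04],"turn":[0,0,0],"fingers":-0.4},{"slide":[0,0,-0.12],"turn":[0,0,0],"fingers":-0.4},{"slide":[0,0,-0.2],"turn":[0,0,0],"fingers":-0.2},{"slide":[0,-0.06,-0.28],"turn":[0,0,0],"fingers":-0.05},{"slide":[0,-0.1,-0.32],"turn":[0,0,0],"fingers":0}]'
python3 -c "
from h import *
shot('wrist','w10',None,1.5)
shot('top','top2',(100,120,400,280),2.6)
s=get_state();print(s['t'])"
```

```text
t: 18.82
eef_pos: [0.5617, 0.0567, 0.0768]
ee_rot: [3.14, -0.102, -0.225]
force: [-0.3, -0.0, 0.1]
width: 0.0257
t: 19.23
eef_pos: [0.5572, 0.1092, 0.2394]
ee_rot: [-3.141, -0.104, -0.227]
force: [0.8, -0.2, -0.7]
width: 0.0403
19.3333
```

View pics/w10.png

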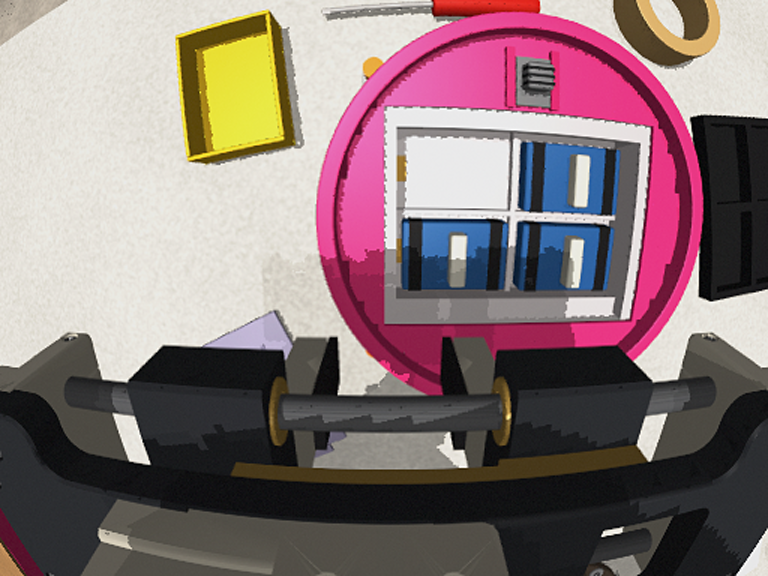

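View pics/top2.png

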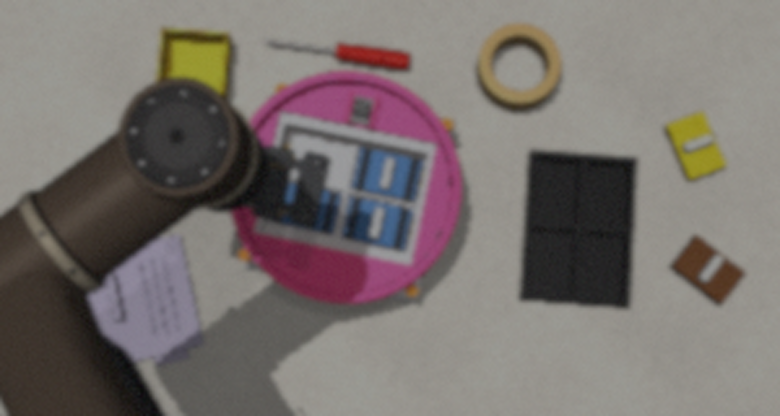

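```bash
python3 -c "
from h import *
plan([.405,.293,.25],down(np.radians(10-90)))"
```

```text
slide [-0.378  -0.2836 -0.0575] turn [ 0.0028 -0.0174 -0.0631] mm [-189.  -141.8  -28.7] deg [  1.   -6.2 -22.7] pos [0.56   0.1126 0.2415] rpy [-3.1373 -0.1096 -0.2229] F [-0.1 -0.1 -1.1] w 0.043 t 19.33
```

```bash
python3 -m crank '[{"slide":[-0.378,-0.2836,-0.0575],"turn":[0.003,-0.0174,-0.063],"fingers":0},{"slide":[-0.378,-0.2836,-0.0575],"turn":[0.003,-0.0174,-0.063],"fingers":0},{"slide":[-0.378,-0.2836,-0.0575],"turn":[0.003,-0.0174,-0.063],"fingers":0},{"slide":[-0.378,-0.2836,-0.0575],"turn":[0.003,-0.0174,-0.063],"fingers":0},{"slide":[-0.378,-0.2836,-0.0575],"turn":[0.003,-0.0174,-0.063],"fingers":0}]'
python3 -c "
from h import *
plan([.405,.293,.25],down(np.radians(10-90)))"
```

```text
t: 19.75
eef_pos: [0.4207, 0.2686, 0.2435]
ee_rot: [3.14, 0.011, 0.173]
force: [1.5, 1.8, -0.1]
width: 0.0437
slide [-0.0226 -0.0535 -0.0128] turn [ 0.0002  0.0017 -0.0003] mm [-11.3 -26.8  -6.4] deg [ 0.1  0.6 -0.1] pos [0.4207 0.2686 0.2435] rpy [3.1405 0.0105 0.1728] F [ 1.5  1.8 -0.1] w 0.0437 t 19.75
```

```bash
python3 -m crank '[{"slide":[-0.022,-0.05,-0.012],"turn":[0,0.001,0],"fingers":0},{"slide":[-0.022,-0.05,-0.012],"turn":[0,0.001,0],"fingers":0},{"slide":[-0.022,-0.05,-0.012],"turn":[0,0.001,0],"fingers":0},{"slide":[-0.022,-0.05,-0.012],"turn":[0,0.001,0],"fingers":0},{"slide":[-0.022,-0.05,-0.012],"turn":[0,0.001,0],"fingers":0}]'
python3 -c "
from h import *
shot('wrist','w11',None,1.5)"
```

```text
t: 20.17
eef_pos: [0.4069, 0.2895, 0.2494]
ee_rot: [3.14, 0.004, 0.17]
force: [-0.2, 0.2, -0.2]
width: 0.0435
```

View pics/w11.png

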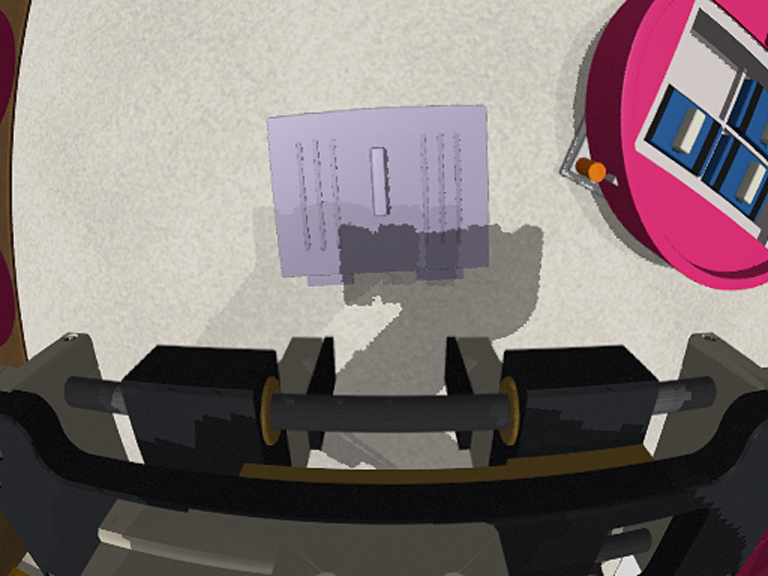

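```bash
python3 - <<'E'
from h import *
im,c=load("w11")
render("wrist",im,c,"w11c",(170,60,335,200),4.7)
pts=np.array([(267,118),(486,105),(489,267),(284,278)])/1.5
loc=np.array([[75,98,10],[75,-98,10],[-75,-98,10],[-75,98,10]])/1000
def M(p):
    m=np.eye(4);m[:3,:3]=R.from_euler('z',p[2]).as_matrix();m[:2,3]=p[:2];return m
f=lambda p:(proj("wrist",ap(M(p),loc),c)-pts).ravel()
r=least_squares(f,[.44,.3,.17]);print(r.x,np.degrees(r.x[2]),r.fun.round(1))
m=M(r.x);np.save("cover0.npy",m)
d=np.array([[40,6,26],[40,-6,26],[-20,-6,26],[-20,6,26],[75,98,10],[75,-98,10],[-75,-98,10],[-75,98,10],[-87,30,4],[-87,75,4],[-87,-30,4],[-87,-75,4]])/1000
render("wrist",im,c,"w11d",(170,60,335,200),4.7,ap(m,d))
E
```

```text
[0.44574078 0.30241347 0.2268629 ] 12.998286507068016 [-0.1  0.2  0.4 -0.1  0.4 -0.1 -0.7  0. ]
```

View pics/w11d.png

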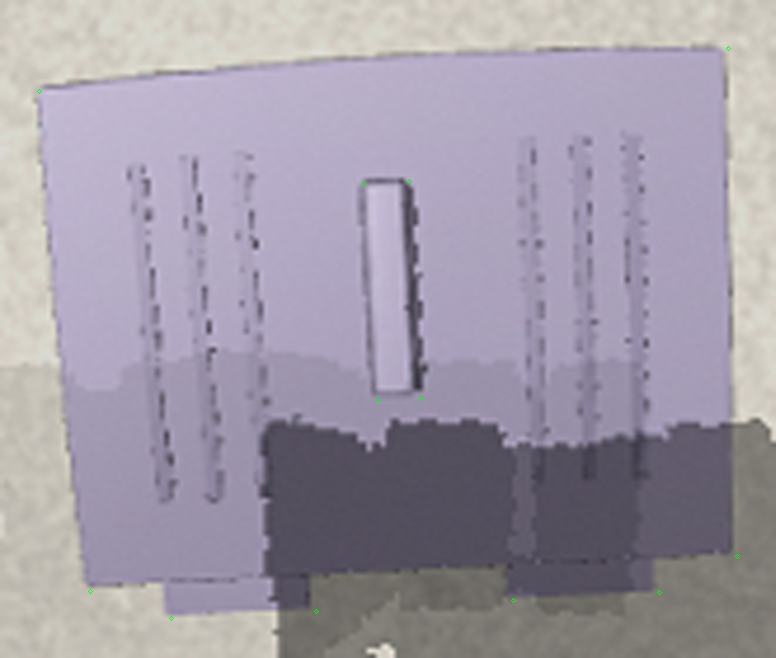

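```bash
python3 -c "
from h import *
m=np.load('cover0.npy');g=ap(m,np.array([10,0,26])/1000)[0];print(g)
plan([g[0],g[1],.08],down(np.radians(13-90)))"
```

```text
[0.45548455 0.30466269 0.026     ]
slide [ 0.102  -0.0142  0.3386] turn [ 0.0002  0.0006 -0.0091] mm [ 51.   -7.1 169.3] deg [ 0.1  0.2 -3.3] pos [0.407  0.2894 0.2495] rpy [3.1401 0.0037 0.1699] F [-0.1 -0.4 -0.6] w 0.0434 t 20.22
```

```bash
python3 -m crank '[{"slide":[0.1,-0.014,0.3],"turn":[0,0.0006,-0.0091],"fingers":0},{"slide":[0.1,-0.014,0.3],"turn":[0,0.0006,-0.0091],"fingers":0},{"slide":[0.1,-0.014,0.3],"turn":[0,0.0006,-0.0091],"fingers":0},{"slide":[0.1,-0.014,0.3],"turn":[0,0.0006,-0.0091],"fingers":0},{"slide":[0.1,-0.014,0.3386],"turn":[0,0.0006,-0.0091],"fingers":0}]'
python3 -m crank '[{"slide":[0,0,0],"turn":[0,0,0],"fingers":0},{"slide":[0,0,0],"turn":[0,0,0],"fingers":0},{"slide":[0,0,0],"turn":[0,0,0],"fingers":0}]'
python3 -c "
from h import *
m=np.load('cover0.npy');g=ap(m,np.array([10,0,26])/1000)[0]
shot('wrist','w12',None,1.5)
plan([g[0],g[1],.014],down(np.radians(13-90)))"
```

```text
t: 20.63
eef_pos: [0.455, 0.3034, 0.0763]
ee_rot: [3.138, 0.003, 0.226]
force: [0.7, 0.2, -0.1]
width: 0.0437
t: 20.88
eef_pos: [0.4551, 0.3055, 0.0817]
ee_rot: [3.141, -0.002, 0.228]
force: [0.6, 0.3, -0.0]
width: 0.0438
slide [-0.0003  0.0027  0.1364] turn [-0.0001 -0.0005  0.0002] mm [-0.2  1.3 68.2] deg [-0.  -0.2  0.1] pos [0.4552 0.3059 0.0822] rpy [-3.141e+00 -2.900e-03  2.282e-01] F [-0.7  0.   0.4] w 0.0442 t 20.93
```

View pics/w12.png

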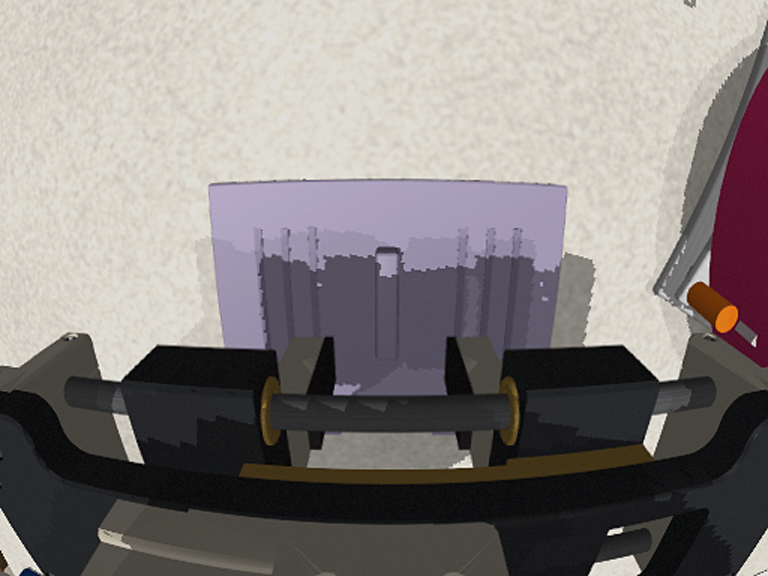

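```bash
python3 -m crank '[{"slide":[0,0.003,0.05],"turn":[0,0,0],"fingers":0},{"slide":[0,0.003,0.09],"turn":[0,0,0],"fingers":0},{"slide":[0,0.003,0.115],"turn":[0,0,0],"fingers":0},{"slide":[0,0.003,0.12],"turn":[0,0,0],"fingers":0},{"slide":[0,0.003,0.12],"turn":[0,0,0],"fingers":0}]'
python3 -m crank '[{"slide":[0,0,0],"turn":[0,0,0],"fingers":0},{"slide":[0,0,0],"turn":[0,0,0],"fingers":0},{"slide":[0,0,0],"turn":[0,0,0],"fingers":0}]'
python3 -c "
from h import *
m=np.load('cover0.npy');g=ap(m,np.array([10,0,26])/1000)[0]
plan([g[0],g[1],.0125],down(np.radians(13-90)))"
```

```text
t: 21.35
eef_pos: [0.4549, 0.3042, 0.0213]
ee_rot: [3.141, -0.001, 0.229]
force: [-0.1, -0.4, -0.8]
width: 0.0438
t: 21.6
eef_pos: [0.4552, 0.3046, 0.0218]
ee_rot: [-3.141, -0.002, 0.229]
force: [0.8, -0.2, 0.3]
width: 0.0438
slide [0.0006 0.0001 0.0185] turn [-0.0001 -0.0004  0.0003] mm [0.3 0.  9.3] deg [-0.  -0.1  0.1] pos [0.4552 0.3046 0.0218] rpy [-3.1411e+00 -2.5000e-03  2.2870e-01] F [ 0.8 -0.2  0.3] w 0.0438 t 21.6
```

```bash
python3 -m crank '[{"slide":[0,0,0.008],"turn":[0,0,0],"fingers":0},{"slide":[0,0,0.014],"turn":[0,0,0],"fingers":0},{"slide":[0,0,0.0185],"turn":[0,0,0],"fingers":0},{"slide":[0,0,0.0185],"turn":[0,0,0],"fingers":0},{"slide":[0,0,0.0185],"turn":[0,0,0],"fingers":0}]'
python3 -m crank '[{"slide":[0,0,0],"turn":[0,0,0],"fingers":-1},{"slide":[0,0,0],"turn":[0,0,0],"fingers":-1},{"slide":[0,0,0],"turn":[0,0,0],"fingers":-1},{"slide":[0,0,0],"turn":[0,0,0],"fingers":-1},{"slide":[0,0,0],"turn":[0,0,0],"fingers":-1}]' 50
python3 -m crank '[{"slide":[0,0,0],"turn":[0,0,0],"fingers":-1},{"slide":[0,0,0],"turn":[0,0,0],"fingers":-1},{"slide":[0,0,0],"turn":[0,0,0],"fingers":-1}]' 50
```

```text
t: 22.02
eef_pos: [0.4545, 0.3037, 0.0108]
ee_rot: [3.14, 0.0, 0.228]
force: [-0.2, 0.4, 0.2]
width: 0.0436
t: 22.43
eef_pos: [0.4547, 0.304, 0.0112]
ee_rot: [3.141, -0.001, 0.228]
force: [-0.3, 1.4, -0.5]
width: 0.0163
t: 22.68
eef_pos: [0.4547, 0.3041, 0.0112]
ee_rot: [3.141, -0.001, 0.229]
force: [0.1, 1.0, -0.9]
width: 0.0114
```

```bash
python3 -m crank '[{"slide":[0,0,-0.02],"turn":[0,0,0],"fingers":-1},{"slide":[0,0,-0.08],"turn":[0,0,0],"fingers":-1},{"slide":[0,0,-0.16],"turn":[0,0,0],"fingers":-1},{"slide":[0,0,-0.24],"turn":[0,0,0],"fingers":-1},{"slide":[0,0,-0.32],"turn":[0,0,0],"fingers":-1}]'
cat > ct.py <<'E'
import sys
from tgt import *
# cover pose in lamp: X,Y,Z mm, theta deg open, yaw deg ; grip TCP in cover frame
GX,GZ=9.1,11.2
def ct(X,Y,Z,th,yaw=0):
    Rm=R.from_euler('zy',[np.radians(yaw),-np.radians(th)]).as_matrix()
    p=np.array([X,Y,Z])+Rm@np.array([GX,0,GZ])
    return ap(L,p/1000)[0],L[:3,:3]@Rm@F
def now():
    s=get_state();Rt=L[:3,:3].T@R.from_euler('xyz',s["ee_rot"]).as_matrix()@F
    p=(s["eef_pos"]-L[:3,3])@L[:3,:3]*1000-Rt@np.array([GX,0,GZ])
    e=R.from_matrix(Rt).as_euler('ZYX',degrees=True)
    tip=p+Rt@np.array([-87,0,2.])
    print("cover X,Y,Z",p.round(1),"open",(-e[1]).round(2),"yaw",e[0].round(2),"roll",e[2].round(2),"tip",tip.round(1),"Flamp",(s["force"]@L[:3,:3]).round(1))
if __name__=="__main__":
    now(); plan(*ct(*[float(v) for v in sys.argv[1:]]))
E
python3 ct.py 14 0 80 16
```

```text
t: 23.1
eef_pos: [0.4538, 0.3031, 0.1732]
ee_rot: [3.14, 0.001, 0.228]
force: [1.2, 1.2, -2.3]
width: 0.0117
cover X,Y,Z [-191.7  259.4   82.5] open -5.42 yaw 26.06 roll 2.53 tip [-269.3  221.3   92.7] Flamp [ 0.7  1.4 -2.4]
slide [ 0.1309  0.6495 -0.0421] turn [-0.0135  0.0601  0.0712] mm [ 65.4 324.7 -21.1] deg [-4.9 21.6 25.6] pos [0.4538 0.3031 0.1732] rpy [3.1399e+00 5.0000e-04 2.2820e-01] F [ 1.2  1.2 -2.3] w 0.0117 t 23.1
```

```bash
python3 -m crank '[{"slide":[0.13,0.65,-0.08],"turn":[-0.0135,0.06,0.0712],"fingers":-1},{"slide":[0.13,0.65,-0.08],"turn":[-0.0135,0.06,0.0712],"fingers":-1},{"slide":[0.13,0.65,-0.08],"turn":[-0.0135,0.06,0.0712],"fingers":-1},{"slide":[0.13,0.65,-0.08],"turn":[-0.0135,0.06,0.0712],"fingers":-1},{"slide":[0.13,0.65,-0.08],"turn":[-0.0135,0.06,0.0712],"fingers":-1}]'
python3 ct.py 20 0 80 16
```

```text
t: 23.52
eef_pos: [0.5388, 0.1138, 0.197]
ee_rot: [-3.138, -0.387, -0.229]
force: [0.6, -1.6, -2.1]
width: 0.0116
cover X,Y,Z [-61.2  97.8  90.1] open 16.2 yaw -0.26 roll 0.16 tip [-145.3   98.1   67.7] Flamp [ 0.7 -1.5 -2.2]
slide [0.1513 0.1949 0.0644] turn [-0.0003 -0.0006 -0.0007] mm [75.6 97.4 32.2] deg [-0.1 -0.2 -0.2] pos [0.5388 0.1138 0.197 ] rpy [-3.1382 -0.3875 -0.2291] F [ 0.6 -1.6 -2.1] w 0.0116 t 23.52
```

```bash
python3 -m crank '[{"slide":[0.15,0.195,0.05],"turn":[0,0,0],"fingers":-1},{"slide":[0.15,0.195,0.05],"turn":[0,0,0],"fingers":-1},{"slide":[0.15,0.195,0.05],"turn":[0,0,0],"fingers":-1},{"slide":[0.15,0.195,0.05],"turn":[0,0,0],"fingers":-1},{"slide":[0.15,0.195,0.05],"turn":[0,0,0],"fingers":-1}]'
python3 -m crank '[{"slide":[0,0,0],"turn":[0,0,0],"fingers":-1},{"slide":[0,0,0],"turn":[0,0,0],"fingers":-1},{"slide":[0,0,0],"turn":[0,0,0],"fingers":-1}]'
python3 ct.py 20 0 60 16;python3 -c "
from h import *
shot('wrist','w13',None,1.5)
shot('scene','s13',(170,130,370,280),3.9)
shot('top','t13',(160,120,320,260),4)"
```

```text
t: 23.93
eef_pos: [0.595, -0.0001, 0.2013]
ee_rot: [-3.141, -0.384, -0.23]
force: [0.3, 0.6, -2.1]
width: 0.0117
t: 24.18
eef_pos: [0.5947, 0.004, 0.2011]
ee_rot: [-3.14, -0.384, -0.223]
force: [0.1, -0.4, -2.1]
width: 0.0114
cover X,Y,Z [17.7  3.1 86. ] open 16.0 yaw 0.08 roll 0.08 tip [-66.5   3.   63.9] Flamp [-0.1 -0.4 -2.1]
slide [-0.01    0.0063  0.0512] turn [-0.0003  0.      0.0002] mm [-5.   3.2 25.6] deg [-0.1  0.   0.1] pos [0.5947 0.004  0.2011] rpy [-3.1404 -0.3839 -0.223 ] F [ 0.1 -0.4 -2.1] w 0.0114 t 24.18
```

View pics/w13.png

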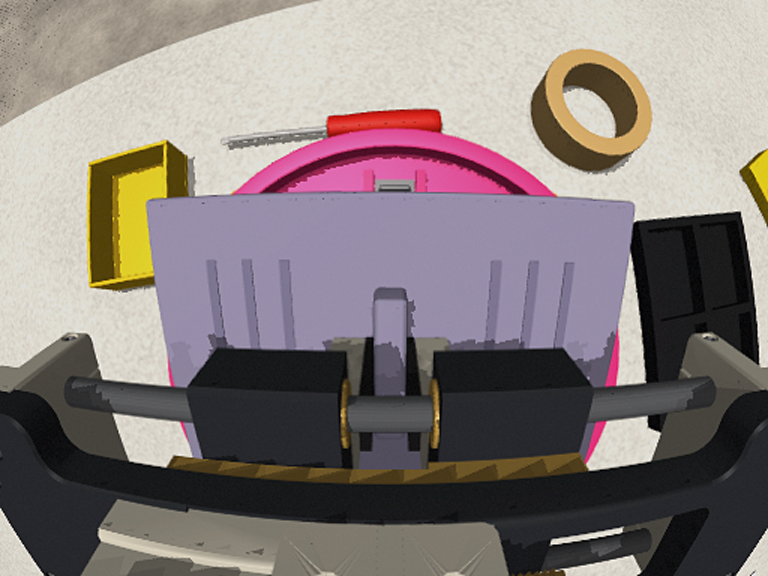

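View pics/s13.png

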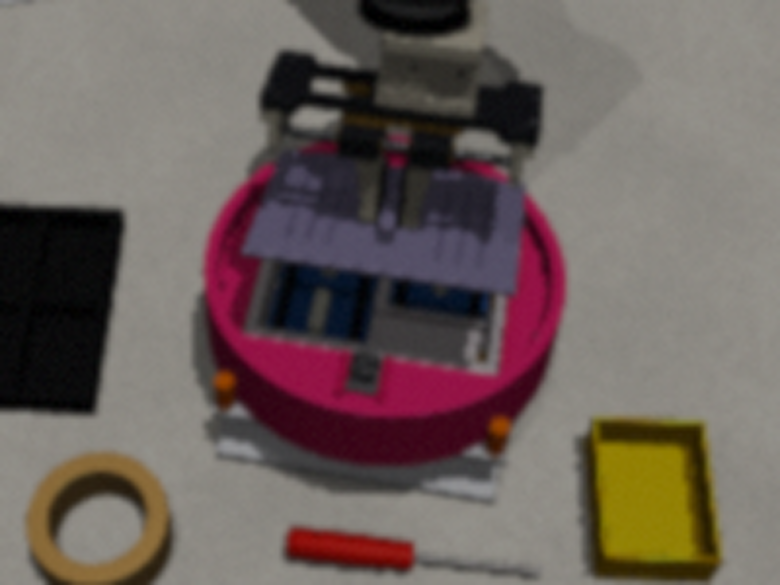

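View pics/t13.png

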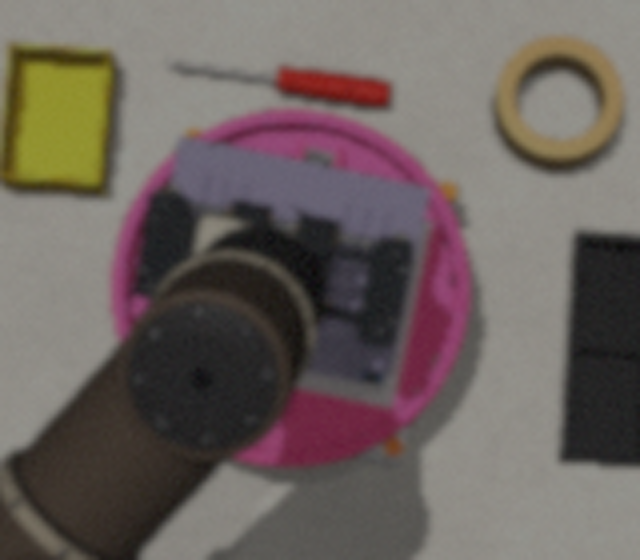

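```bash
python3 - <<'E'
from ct import *
im,c=load("w13")
s=get_state();Tt=T(s["eef_pos"],s["ee_rot"])
# tool->cover: cover point p -> tool: F@(p-G)
loc=np.array([[75,98,10],[75,-98,10],[40,6,26],[40,-6,26],[40,0,26]])
w=ap(Tt,(loc-[GX,0,GZ])@F/1000)
print("pred",(proj("wrist",w,c)*1.5+.25).round(0))
lp=np.array([[84,12,5],[84,-12,5],[84-2.5,12,5],[84-2.5,-12,5],[94-2.5,9,22],[94-2.5,-9,22]])/1000
print("catch pred",(proj("wrist",ap(L,lp),c)*1.5).round(0))
render("wrist",im,c,"w13c",(80,70,440,220),2.2,np.r_[w,ap(L,np.array([[133*np.cos(a),133*np.sin(a),18] for a in np.linspace(-1,1,20)])/1000)])
render("wrist",im,c,"w13e",(220,90,320,140),7.5)
E
```

```text
pred [[142. 203.]
 [635. 204.]
 [371. 303.]
 [406. 303.]
 [389. 303.]]
catch pred [[375. 230.]
 [414. 230.]
 [375. 234.]
 [414. 235.]
 [379. 215.]
 [411. 215.]]
```

View pics/w13c.png

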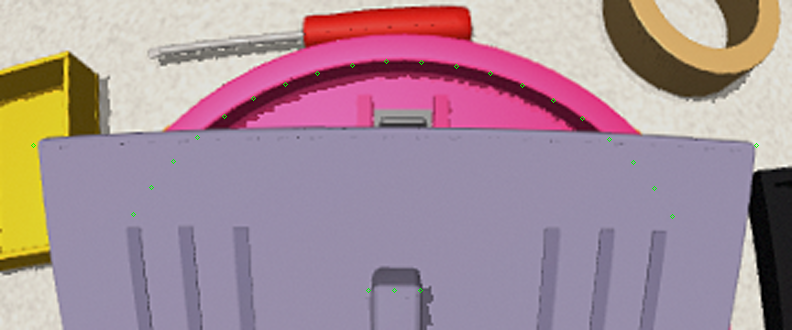

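View pics/w13e.png

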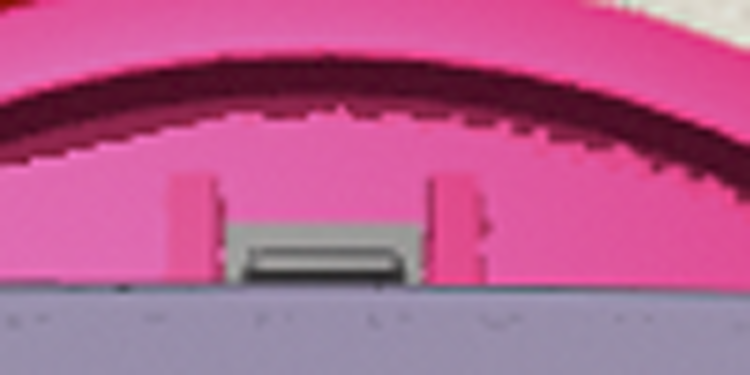

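```bash
python3 - <<'E'
from ct import *
im,c=load("w13")
a=cv2.resize(im[120:150,88:128],None,fx=9,fy=9,interpolation=cv2.INTER_CUBIC)
b=cv2.resize(im[120:150,400:440],None,fx=9,fy=9,interpolation=cv2.INTER_CUBIC)
cv2.imwrite("pics/w13f.png",np.hstack([a,b]))
E
```

```text
(no output)
```

View pics/w13f.png

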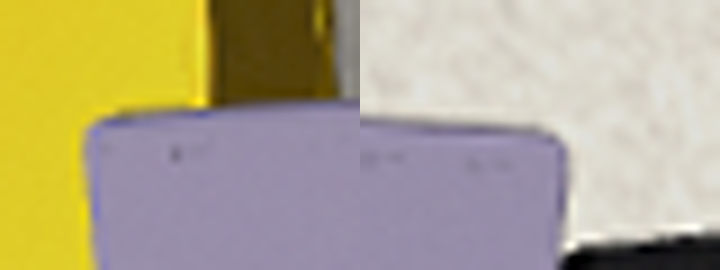

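```bash
python3 ct.py 15 0.8 40 16
```

```text
cover X,Y,Z [17.9  3.3 86. ] open 16.0 yaw 0.09 roll 0.08 tip [-66.3   3.1  63.9] Flamp [-0.9 -0.7 -2.2]
slide [-0.0309  0.005   0.0868] turn [-0.0003 -0.      0.0002] mm [-15.5   2.5  43.4] deg [-0.1 -0.   0.1] pos [0.5949 0.0041 0.2012] rpy [-3.1403 -0.384  -0.2229] F [-0.8 -0.5 -2.3] w 0.0114 t 24.33
```

```bash
python3 -m crank '[{"slide":[-0.031,0.005,0.03],"turn":[0,0,0],"fingers":-1},{"slide":[-0.031,0.005,0.06],"turn":[0,0,0],"fingers":-1},{"slide":[-0.031,0.005,0.08],"turn":[0,0,0],"fingers":-1},{"slide":[-0.031,0.005,0.087],"turn":[0,0,0],"fingers":-1},{"slide":[-0.031,0.005,0.087],"turn":[0,0,0],"fingers":-1}]'
python3 -m crank '[{"slide":[0,0,0],"turn":[0,0,0],"fingers":-1},{"slide":[0,0,0],"turn":[0,0,0],"fingers":-1},{"slide":[0,0,0],"turn":[0,0,0],"fingers":-1}]'
python3 ct.py 15 0.8 9 16
```

```text
t: 24.75
eef_pos: [0.5962, 0.0004, 0.1541]
ee_rot: [-3.142, -0.383, -0.224]
force: [0.1, 0.3, -1.6]
width: 0.0115
t: 25.0
eef_pos: [0.5969, 0.0006, 0.1558]
ee_rot: [-3.139, -0.385, -0.225]
force: [0.2, 0.5, -1.8]
width: 0.0118
cover X,Y,Z [15.8  0.3 40.6] open 16.07 yaw -0.01 roll 0.13 tip [-68.3   0.4  18.5] Flamp [-0.1  0.5 -1.8]
slide [-0.019  -0.0008  0.0603] turn [-0.0003 -0.0002 -0.    ] mm [-9.5 -0.4 30.2] deg [-0.1 -0.1 -0. ] pos [0.5969 0.0006 0.1558] rpy [-3.1393 -0.3852 -0.2247] F [ 0.2  0.5 -1.8] w 0.0118 t 25.0
```

```bash
python3 -m crank '[{"slide":[-0.005,-0.001,0.016],"turn":[0,0,0],"fingers":-1},{"slide":[-0.01,-0.001,0.032],"turn":[0,0,0],"fingers":-1},{"slide":[-0.0155,-0.001,0.048],"turn":[0,0,0],"fingers":-1},{"slide":[-0.0155,-0.001,0.048],"turn":[0,0,0],"fingers":-1}]'
python3 ct.py 15 0.8 9 16;python3 -c "
from h import *
shot('wrist','w14',(80,70,440,270),2.2)
shot('scene','s14',(200,150,340,260),5.6)"
```

```text
t: 25.33
eef_pos: [0.5976, 0.0001, 0.1288]
ee_rot: [-3.141, -0.383, -0.224]
force: [-0.2, -0.4, -2.7]
width: 0.0113
cover X,Y,Z [13.8 -0.1 13.7] open 15.94 yaw 0.01 roll 0.03 tip [-70.4  -0.1  -8.3] Flamp [-0.4 -0.4 -2.7]
slide [-0.0003 -0.0017  0.0096] turn [-0.0001  0.0002  0.    ] mm [-0.2 -0.9  4.8] deg [-0.   0.1  0. ] pos [5.976e-01 1.000e-04 1.288e-01] rpy [-3.1411 -0.3829 -0.2244] F [-0.2 -0.4 -2.7] w 0.0113 t 25.33
```

View pics/w14.png

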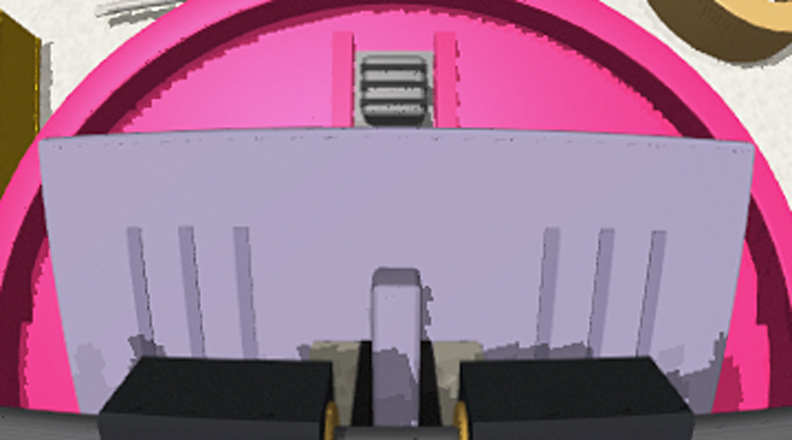

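View pics/s14.png

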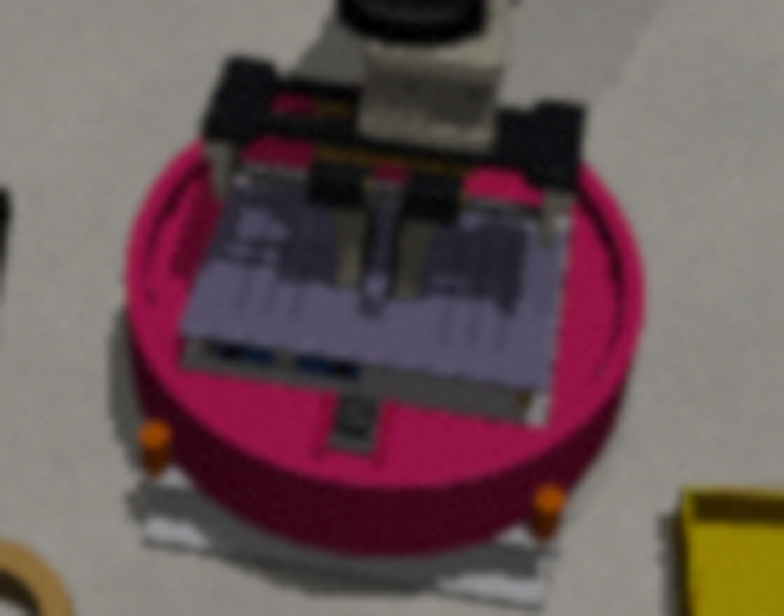

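```bash
python3 -m crank '[{"slide":[-0.001,0,0.004],"turn":[0,0,0],"fingers":-1},{"slide":[-0.001,0,0.008],"turn":[0,0,0],"fingers":-1},{"slide":[-0.001,0,0.0095],"turn":[0,0,0],"fingers":-1},{"slide":[-0.001,0,0.0095],"turn":[0,0,0],"fingers":-1}]'
python3 ct.py 1 0 9 16
```

```text
t: 25.77
eef_pos: [0.6003, 0.0004, 0.1258]
ee_rot: [-3.139, -0.385, -0.224]
force: [1.4, 1.8, 0.0]
width: 0.0115
cover X,Y,Z [16.1  0.9 10.4] open 16.07 yaw 0.0 roll 0.12 tip [-68.1   0.9 -11.7] Flamp [ 0.9  2.1 -0.1]
slide [-0.0297  0.0017 -0.0056] turn [-0.0003 -0.0002  0.    ] mm [-14.8   0.9  -2.8] deg [-0.1 -0.1  0. ] pos [6.003e-01 4.000e-04 1.258e-01] rpy [-3.1395 -0.3852 -0.2245] F [1.4 1.8 0. ] w 0.0115 t 25.77
```

```bash
python3 -m crank '[{"slide":[-0.006,0,-0.001],"turn":[0,0,0],"fingers":-1},{"slide":[-0.012,0,-0.002],"turn":[0,0,0],"fingers":-1},{"slide":[-0.018,0,-0.004],"turn":[0,0,0],"fingers":-1},{"slide":[-0.018,0,-0.004],"turn":[0,0,0],"fingers":-1}]'
python3 ct.py 1 0 9 16
```

```text
t: 26.1
eef_pos: [0.5908, 0.0025, 0.1243]
ee_rot: [-3.139, -0.385, -0.224]
force: [0.9, 1.1, 2.8]
width: 0.0116
cover X,Y,Z [6.2 0.8 9.9] open 16.07 yaw 0.0 roll 0.14 tip [-78.    0.8 -12.2] Flamp [0.9 1.3 2.7]
slide [-0.0105  0.0016 -0.0011] turn [-0.0004 -0.0002  0.    ] mm [-5.2  0.8 -0.5] deg [-0.1 -0.1  0. ] pos [0.5908 0.0025 0.1243] rpy [-3.1392 -0.3851 -0.2244] F [0.9 1.1 2.8] w 0.0116 t 26.1
```

```bash
python3 -m crank '[{"slide":[0,0.001,-0.004],"turn":[0,0,0],"fingers":-1},{"slide":[-0.004,0.001,-0.005],"turn":[0,0,0],"fingers":-1},{"slide":[-0.008,0.001,-0.006],"turn":[0,0,0],"fingers":-1},{"slide":[-0.01,0.001,-0.006],"turn":[0,0,0],"fingers":-1},{"slide":[-0.01,0.001,-0.006],"turn":[0,0,0],"fingers":-1}]'
python3 ct.py 1 0 12 16
```

```text
t: 26.52
eef_pos: [0.5844, 0.0026, 0.1242]
ee_rot: [-3.141, -0.383, -0.225]
force: [-0.7, -0.1, -0.4]
width: 0.0115
cover X,Y,Z [-0.  -0.5 10.5] open 15.96 yaw -0.0 roll 0.04 tip [-84.2  -0.5 -11.5] Flamp [-0.7 -0.3 -0.4]
slide [ 0.0028 -0.001  -0.0024] turn [-0.0001  0.0001 -0.    ] mm [ 1.4 -0.5 -1.2] deg [-0.  0. -0.] pos [0.5844 0.0026 0.1242] rpy [-3.1409 -0.3833 -0.2245] F [-0.7 -0.1 -0.4] w 0.0115 t 26.52
```

```bash
cat >> ct.py <<'E'
E
python3 - <<'E'
from ct import *
now()
for th in (13,10,7,4):
    Z=-4.4+75*np.sin(np.radians(th))-5*np.cos(np.radians(th));print(th,round(Z,1));plan(*ct(0.5,0,Z,th))
E
```

```text
cover X,Y,Z [-0.  -0.5 10.5] open 15.96 yaw -0.0 roll 0.04 tip [-84.2  -0.5 -11.5] Flamp [-0.7 -0.3 -0.4]
13 7.6
slide [ 0.0006 -0.001   0.0068] turn [-0.0001 -0.0082  0.    ] mm [ 0.3 -0.5  3.4] deg [-0. -3.  0.] pos [0.5844 0.0026 0.1242] rpy [-3.1409 -0.3833 -0.2245] F [-0.7 -0.1 -0.4] w 0.0115 t 26.52
10 3.7
slide [-0.0005 -0.001   0.0153] turn [-0.0001 -0.0166  0.    ] mm [-0.2 -0.5  7.7] deg [-0. -6.  0.] pos [0.5844 0.0026 0.1242] rpy [-3.1409 -0.3833 -0.2245] F [-0.7 -0.1 -0.4] w 0.0115 t 26.52
7 -0.2
slide [-0.0016 -0.001   0.024 ] turn [-0.0001 -0.0249  0.    ] mm [-0.8 -0.5 12. ] deg [-0. -9.  0.] pos [0.5844 0.0026 0.1242] rpy [-3.1409 -0.3833 -0.2245] F [-0.7 -0.1 -0.4] w 0.0115 t 26.52
4 -4.2
slide [-0.0028 -0.001   0.0327] turn [-0.0001 -0.0332  0.    ] mm [-1.4 -0.5 16.3] deg [ -0. -12.   0.] pos [0.5844 0.0026 0.1242] rpy [-3.1409 -0.3833 -0.2245] F [-0.7 -0.1 -0.4] w 0.0115 t 26.52
```

```bash
python3 -m crank '[{"slide":[0.0005,0,0.0034],"turn":[0,-0.0041,0],"fingers":-1},{"slide":[0.0006,-0.001,0.0068],"turn":[0,-0.0082,0],"fingers":-1},{"slide":[0,-0.001,0.011],"turn":[0,-0.0124,0],"fingers":-1},{"slide":[-0.0005,-0.001,0.0153],"turn":[0,-0.0166,0],"fingers":-1},{"slide":[-0.0005,-0.001,0.0153],"turn":[0,-0.0166,0],"fingers":-1}]'
python3 - <<'E'
from ct import *
now()
for th in (7,4,2):
    Z=-4.4+75*np.sin(np.radians(th))-5*np.cos(np.radians(th));print(th,round(Z,1));plan(*ct(0.5,0,Z,th))
shot('wrist','w15',(80,70,440,270),2.2)
E
```

```text
t: 26.93
eef_pos: [0.5884, 0.0033, 0.117]
ee_rot: [-3.14, -0.278, -0.225]
force: [1.4, 1.2, -1.3]
width: 0.0118
cover X,Y,Z [1.6 1.1 3.6] open 9.93 yaw -0.03 roll 0.09 tip [-84.4   1.1  -9.5] Flamp [ 0.9  1.5 -1.4]
7 -0.2
slide [-0.0023  0.0022  0.008 ] turn [-0.0002 -0.0081 -0.0001] mm [-1.2  1.1  4. ] deg [-0.1 -2.9 -0. ] pos [0.5884 0.0033 0.117 ] rpy [-3.1399 -0.2781 -0.225 ] F [ 1.4  1.2 -1.3] w 0.0118 t 26.93
4 -4.2
slide [-0.0026  0.0022  0.0168] turn [-0.0002 -0.0165 -0.0001] mm [-1.3  1.1  8.4] deg [-0.1 -5.9 -0. ] pos [0.5884 0.0033 0.117 ] rpy [-3.1399 -0.2781 -0.225 ] F [ 1.4  1.2 -1.3] w 0.0118 t 26.93
2 -6.8
slide [-0.0028  0.0022  0.0227] turn [-0.0002 -0.022  -0.0001] mm [-1.4  1.1 11.4] deg [-0.1 -7.9 -0. ] pos [0.5884 0.0033 0.117 ] rpy [-3.1399 -0.2781 -0.225 ] F [ 1.4  1.2 -1.3] w 0.0118 t 26.93
```

View pics/w15.png

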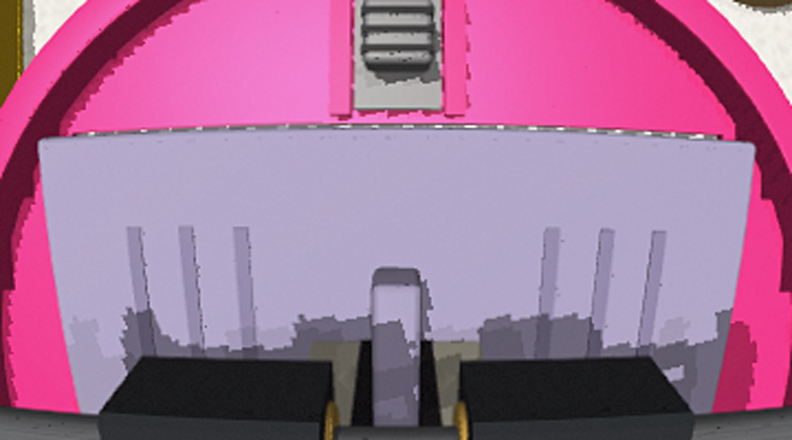

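```bash
python3 -m crank '[{"slide":[-0.001,0.001,0.004],"turn":[0,-0.004,0],"fingers":-1},{"slide":[-0.002,0.001,0.008],"turn":[0,-0.0081,0],"fingers":-1},{"slide":[-0.0025,0.001,0.0125],"turn":[0,-0.0123,0],"fingers":-1},{"slide":[-0.0026,0.001,0.0168],"turn":[0,-0.0165,0],"fingers":-1},{"slide":[-0.0026,0.001,0.0168],"turn":[0,-0.0165,0],"fingers":-1}]'
python3 - <<'E'
from ct import *
now()
for th in (2,0):
    Z=-4.6+75*np.sin(np.radians(th))-5*np.cos(np.radians(th));print(th,round(Z,1));plan(*ct(0.5,0,Z,th))
shot('wrist','w16',(80,70,440,270),2.2)
E
```

```text
t: 27.4
eef_pos: [0.5891, 0.0016, 0.1086]
ee_rot: [-3.141, -0.176, -0.225]
force: [1.4, -0.6, -1.8]
width: 0.0115
cover X,Y,Z [ 0.5 -0.4 -4.1] open 4.06 yaw -0.05 roll 0.02 tip [-86.5  -0.4  -8.3] Flamp [ 1.3 -0.2 -1.9]
2 -7.0
slide [ 0.0005 -0.0009  0.0064] turn [-0.0001 -0.0057 -0.0001] mm [ 0.2 -0.5  3.2] deg [-0.  -2.1 -0. ] pos [0.5891 0.0016 0.1086] rpy [-3.1411 -0.1756 -0.2253] F [ 1.4 -0.6 -1.8] w 0.0115 t 27.4
0 -9.6
slide [ 0.0008 -0.0009  0.0123] turn [-0.0001 -0.0113 -0.0001] mm [ 0.4 -0.5  6.1] deg [-0.  -4.1 -0. ] pos [0.5891 0.0016 0.1086] rpy [-3.1411 -0.1756 -0.2253] F [ 1.4 -0.6 -1.8] w 0.0115 t 27.4
```

View pics/w16.png

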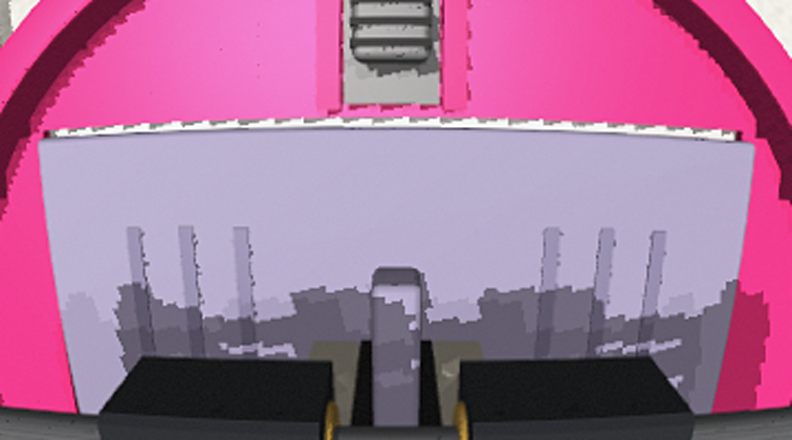

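```bash
python3 -m crank '[{"slide":[0.0003,-0.0015,0.0032],"turn":[0,-0.003,0],"fingers":-1},{"slide":[0.0005,-0.0015,0.0064],"turn":[0,-0.0057,0],"fingers":-1},{"slide":[0.0007,-0.0015,0.0095],"turn":[0,-0.0085,0],"fingers":-1},{"slide":[0.0008,-0.0015,0.012],"turn":[0,-0.0113,0],"fingers":-1},{"slide":[0.0008,-0.0015,0.012],"turn":[0,-0.0113,0],"fingers":-1}]'
python3 - <<'E'
from ct import *
now();plan(*ct(0.5,0.5,-10.5,0))
shot('wrist','w17',(80,70,440,270),2.2)
E
```

```text
t: 27.87
eef_pos: [0.5909, 0.0024, 0.103]
ee_rot: [-3.14, -0.104, -0.225]
force: [0.5, -1.0, -2.5]
width: 0.0117
cover X,Y,Z [ 0.6  0.7 -9.2] open -0.02 yaw -0.01 roll 0.06 tip [-86.4   0.7  -7.2] Flamp [ 0.5 -0.8 -2.6]
slide [-0.0002  0.0004  0.0026] turn [-0.0002  0.0001 -0.    ] mm [-0.1  0.2  1.3] deg [-0.1  0.  -0. ] pos [0.5909 0.0024 0.103 ] rpy [-3.1405 -0.1043 -0.2247] F [ 0.5 -1.  -2.5] w 0.0117 t 27.87
```

View pics/w17.png

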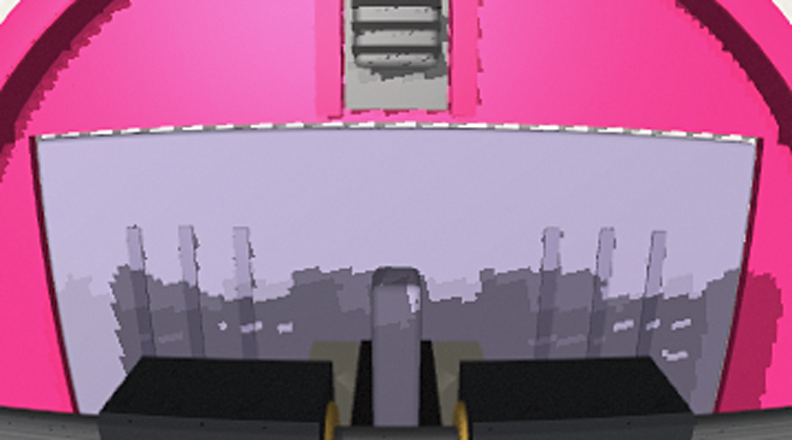

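Cover sits in the opening with even gaps both sides and along the top. Press it down gently.

```bash
python3 -m crank '[{"slide":[0,0,0.001],"turn":[0,0,0],"fingers":-1},{"slide":[0,0,0.002],"turn":[0,0,0],"fingers":-1},{"slide":[0,0,0.003],"turn":[0,0,0],"fingers":-1},{"slide":[0,0,0.003],"turn":[0,0,0],"fingers":-1}]'
python3 ct.py 0 0 -10 0
```

```text
t: 28.25
eef_pos: [0.5903, 0.0023, 0.1023]
ee_rot: [-3.14, -0.106, -0.224]
force: [-2.2, -0.9, 3.2]
width: 0.0116
cover X,Y,Z [ 0.1  0.5 -9.8] open 0.06 yaw 0.02 roll 0.07 tip [-86.9   0.5  -7.9] Flamp [-1.6 -1.4  3.4]
slide [-0.0001  0.0011  0.0004] turn [-0.0002 -0.0002  0.0001] mm [-0.   0.5  0.2] deg [-0.1 -0.1  0. ] pos [0.5903 0.0023 0.1023] rpy [-3.1404 -0.1058 -0.2241] F [-2.2 -0.9  3.2] w 0.0116 t 28.25
```

```bash
python3 -m crank '[{"slide":[0,0,0.001],"turn":[0,0,0],"fingers":-1},{"slide":[0,0,-0.001],"turn":[0,0,0],"fingers":-0.5},{"slide":[0,0,-0.002],"turn":[0,0,0],"fingers":-0.4},{"slide":[0,0,-0.002],"turn":[0,0,0],"fingers":-0.4},{"slide":[0,0,-0.003],"turn":[0,0,0],"fingers":-0.3}]'
python3 -m crank '[{"slide":[0,0,-0.03],"turn":[0,0,0],"fingers":-0.2},{"slide":[0,0,-0.1],"turn":[0,0,0],"fingers":-0.2},{"slide":[-0.04,0,-0.18],"turn":[0,0,0],"fingers":-0.1},{"slide":[-0.1,0,-0.24],"turn":[0,0,0],"fingers":0},{"slide":[-0.12,0,-0.24],"turn":[0,0,0],"fingers":0}]'
python3 -m crank '[{"slide":[0,0,0],"turn":[0,0,0],"fingers":0},{"slide":[0,0,0],"turn":[0,0,0],"fingers":0},{"slide":[0,0,0],"turn":[0,0,0],"fingers":0}]'
python3 -c "
from tgt import *
lamp_now()
shot('wrist','w18',None,1.5)
im,c=load('w18');render('wrist',im,c,'w18c',(100,10,400,230),2.6)"
```

```text
t: 28.67
eef_pos: [0.5903, 0.0025, 0.1031]
ee_rot: [-3.14, -0.105, -0.224]
force: [1.0, -0.2, -0.8]
width: 0.028
t: 29.08
eef_pos: [0.5201, 0.0191, 0.2216]
ee_rot: [-3.136, -0.112, -0.225]
force: [0.1, 0.7, 0.2]
width: 0.0431
t: 29.33
eef_pos: [0.52, 0.0184, 0.2157]
ee_rot: [-3.141, -0.105, -0.224]
force: [-0.5, 0.1, -1.1]
width: 0.0439
lampTCP [-50.8   0.6 121.7] rot zyx [ 0.  -0.   0.1] F lamp [-0.6 -0.  -1.1] w 0.0439
```

View pics/w18c.png

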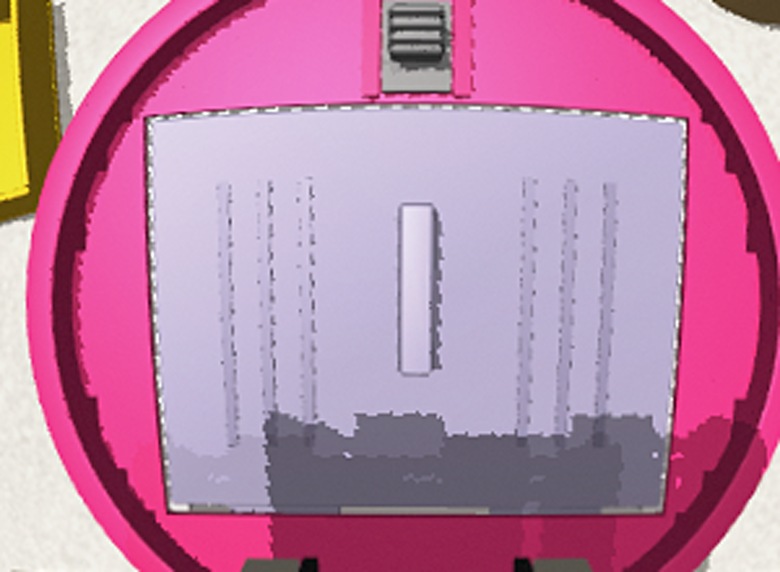

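```bash
python3 - <<'E'
from tgt import *
im,c=load('w18')
def lz(u,v,z):
    d,o=ray('wrist',(u/2.6+100,v/2.6+10),c);o2=(o-L[:3,3])@L[:3,:3];d2=d@L[:3,:3];return (o2+d2*(z/1000-o2[2])/d2[2])*1000
for n,u,v,z in[("knob ul",390,5,22),("knob ur",447,3,22),("knob lr",446,52,22),("tip l",382,92,5),("tip r",450,92,5),("cov TL",152,118,0),("cov TR",686,120,0),("cov BR",664,510,0),("cov BL",170,510,0),("rib c",417,290,16)]:
    print(n,lz(u,v,z).round(1))
plan(*lt(101,0,60))
E
```

```text
knob ul [108.5   8.7  22. ]
knob ur [109.3 -10.   22. ]
knob lr [91.8 -9.6 22. ]
tip l [80.9 12.   5. ]
tip r [ 80.9 -11.7   5. ]
cov TL [76.9 97.2  0. ]
cov TR [ 76.6 -99.3   0. ]
cov BR [-75.7 -99.8   0. ]
cov BL [-76.   98.8   0. ]
rib c [10.8 -0.3 16. ]
slide [0.3035 0.001  0.1224] turn [-0.0001  0.0001  0.    ] mm [151.8   0.5  61.2] deg [-0.  0.  0.] pos [0.52   0.0183 0.2153] rpy [-3.1411 -0.1041 -0.2243] F [0.1 0.6 0. ] w 0.0439 t 29.38
```

```bash
python3 -m crank '[{"slide":[0.08,0.001,0.01],"turn":[0,0,0],"fingers":0},{"slide":[0.16,0.001,0.03],"turn":[0,0,0],"fingers":0},{"slide":[0.24,0.001,0.07],"turn":[0,0,0],"fingers":0},{"slide":[0.3,0.001,0.11],"turn":[0,0,0],"fingers":0},{"slide":[0.3035,0.001,0.122],"turn":[0,0,0],"fingers":0}]'
python3 -m crank '[{"slide":[0,0,0],"turn":[0,0,0],"fingers":0},{"slide":[0,0,0],"turn":[0,0,0],"fingers":0},{"slide":[0,0,0],"turn":[0,0,0],"fingers":0}]'
python3 tgt.py 100.5 -0.5 10
```

```text
t: 29.8
eef_pos: [0.6766, -0.019, 0.1647]
ee_rot: [3.139, -0.099, -0.226]
force: [0.4, 0.4, -0.1]
width: 0.0437
t: 30.05
eef_pos: [0.6728, -0.0171, 0.1714]
ee_rot: [-3.141, -0.105, -0.224]
force: [-0.5, 0.1, 0.5]
width: 0.0439
lampTCP [ 1.006e+02 -1.000e-01  6.120e+01] rot zyx [0. 0. 0.] F lamp [-0.5  0.   0.5] w 0.0439
slide [-0.0002  0.0009  0.1024] turn [-0.0001  0.      0.    ] mm [-0.1  0.4 51.2] deg [-0.  0.  0.] pos [ 0.6728 -0.0171  0.1714] rpy [-3.1407 -0.1046 -0.2243] F [-0.5  0.1  0.5] w 0.0439 t 30.05
```

```bash
python3 -m crank '[{"slide":[0,0.001,0.04],"turn":[0,0,0],"fingers":0},{"slide":[0,0.001,0.07],"turn":[0,0,0],"fingers":0},{"slide":[0,0.001,0.09],"turn":[0,0,0],"fingers":0},{"slide":[0,0.001,0.1],"turn":[0,0,0],"fingers":0},{"slide":[0,0.001,0.1],"turn":[0,0,0],"fingers":0}]'
python3 -m crank '[{"slide":[0,0,0],"turn":[0,0,0],"fingers":-1},{"slide":[0,0,0],"turn":[0,0,0],"fingers":-1},{"slide":[0,0,0],"turn":[0,0,0],"fingers":-1},{"slide":[0,0,0],"turn":[0,0,0],"fingers":-1},{"slide":[0,0,0],"turn":[0,0,0],"fingers":-1}]' 20
python3 tgt.py 83 -0.5 10
```

```text
t: 30.47
eef_pos: [0.6775, -0.0184, 0.1216]
ee_rot: [-3.14, -0.105, -0.224]
force: [-0.6, -0.2, 0.1]
width: 0.0438
t: 30.88
eef_pos: [0.6787, -0.0179, 0.1224]
ee_rot: [-3.139, -0.107, -0.224]
force: [-0.4, 2.8, 2.2]
width: 0.0172
lampTCP [101.4   0.5  11.9] rot zyx [ 0.  -0.1  0.2] F lamp [-0.8  2.6  2.3] w 0.0172
slide [-0.0368  0.0021  0.0037] turn [-0.0005 -0.0003  0.    ] mm [-18.4   1.    1.9] deg [-0.2 -0.1  0. ] pos [ 0.6787 -0.0179  0.1224] rpy [-3.1387 -0.1066 -0.2244] F [-0.4  2.8  2.2] w 0.0172 t 30.88
```

Knob gripped (17 mm). Slide it down-slope.

```bash
python3 -m crank '[{"slide":[-0.008,0,0],"turn":[0,0,0],"fingers":-1},{"slide":[-0.016,0,0],"turn":[0,0,0],"fingers":-1},{"slide":[-0.024,0,0],"turn":[0,0,0],"fingers":-1},{"slide":[-0.031,0,0],"turn":[0,0,0],"fingers":-1},{"slide":[-0.034,0,0],"turn":[0,0,0],"fingers":-1}]'
python3 tgt.py 83 0 11
```

```text
t: 31.3
eef_pos: [0.6617, -0.014, 0.1206]
ee_rot: [-3.139, -0.107, -0.224]
force: [1.7, 5.6, 2.2]
width: 0.0179
lampTCP [83.9  0.5 11.9] rot zyx [ 0.  -0.1  0.2] F lamp [0.6 5.9 2.1] w 0.0179
slide [-0.0017  0.001   0.0018] turn [-0.0004 -0.0003  0.0001] mm [-0.9  0.5  0.9] deg [-0.2 -0.1  0. ] pos [ 0.6617 -0.014   0.1206] rpy [-3.139  -0.1067 -0.2239] F [1.7 5.6 2.2] w 0.0179 t 31.3
```

Push against the stop and read the force.

```bash
python3 -m crank '[{"slide":[-0.003,0,0],"turn":[0,0,0],"fingers":-1},{"slide":[-0.005,0,0],"turn":[0,0,0],"fingers":-1},{"slide":[-0.006,0,0],"turn":[0,0,0],"fingers":-1},{"slide":[-0.006,0,0],"turn":[0,0,0],"fingers":-1}]'
python3 tgt.py 83 0 11
```

```text
t: 31.63
eef_pos: [0.6615, -0.0138, 0.1207]
ee_rot: [-3.139, -0.111, -0.223]
force: [11.8, -0.3, -3.1]
width: 0.0178
lampTCP [83.6  0.6 12.1] rot zyx [ 0.1 -0.3  0.2] F lamp [11.2  2.4 -4.3] w 0.0178
slide [-0.0013  0.0012  0.0021] turn [-0.0005 -0.001   0.0002] mm [-0.6  0.6  1.1] deg [-0.2 -0.3  0.1] pos [ 0.6615 -0.0138  0.1207] rpy [-3.1386 -0.1107 -0.2234] F [11.8 -0.3 -3.1] w 0.0178 t 31.63
```

```bash
python3 -m crank '[{"slide":[0,0,0],"turn":[0,0,0],"fingers":-0.3},{"slide":[0,0,0],"turn":[0,0,0],"fingers":-0.2},{"slide":[0,0,0],"turn":[0,0,0],"fingers":-0.1},{"slide":[0,0,0],"turn":[0,0,0],"fingers":0},{"slide":[0,0,0],"turn":[0,0,0],"fingers":0}]'
python3 -m crank '[{"slide":[0,0,-0.03],"turn":[0,0,0],"fingers":0},{"slide":[0,0,-0.1],"turn":[0,0,0],"fingers":0},{"slide":[-0.06,0,-0.17],"turn":[0,0,0],"fingers":0},{"slide":[-0.14,0,-0.22],"turn":[0,0,0],"fingers":0},{"slide":[-0.2,0,-0.24],"turn":[0,0,0],"fingers":0}]'
python3 -m crank '[{"slide":[-0.06,0,0],"turn":[0,0,0],"fingers":0},{"slide":[-0.06,0,0],"turn":[0,0,0],"fingers":0},{"slide":[-0.06,0,0],"turn":[0,0,0],"fingers":0},{"slide":[-0.06,0,0],"turn":[0,0,0],"fingers":0}]'
python3 - <<'E'
from tgt import *
lamp_now()
im,c=shot('wrist','w19',(100,10,400,230),2.6)
dots=ap(L,np.array([[64,12,5],[64,-12,5],[92,9,22],[92,-9,22],[74,9,22],[74,-9,22]])/1000)
render('wrist',im,c,'w19d',(200,0,320,100),6,dots)
E
```

```text
t: 32.05
eef_pos: [0.6581, -0.0144, 0.1194]
ee_rot: [-3.141, -0.104, -0.224]
force: [-0.3, 0.8, 0.6]
width: 0.0421
t: 32.47
eef_pos: [0.5495, 0.0106, 0.2305]
ee_rot: [-3.14, -0.107, -0.225]
force: [-0.1, 1.2, 0.4]
width: 0.0435
t: 32.8
eef_pos: [0.5205, 0.0174, 0.2258]
ee_rot: [-3.14, -0.106, -0.224]
force: [0.6, -0.6, -0.4]
width: 0.0439
lampTCP [-49.   -0.3 131.7] rot zyx [ 0.  -0.1  0.1] F lamp [ 0.6 -0.5 -0.5] w 0.0439
```

View pics/w19.png

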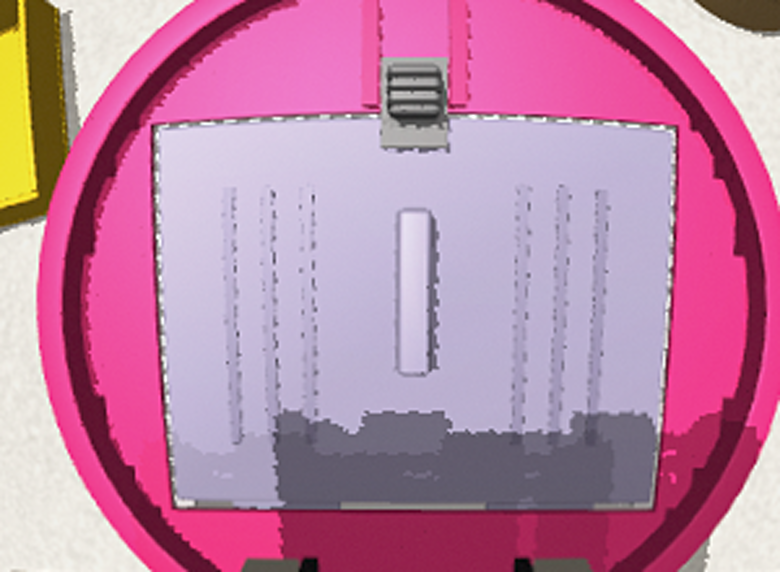

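View pics/w19d.png

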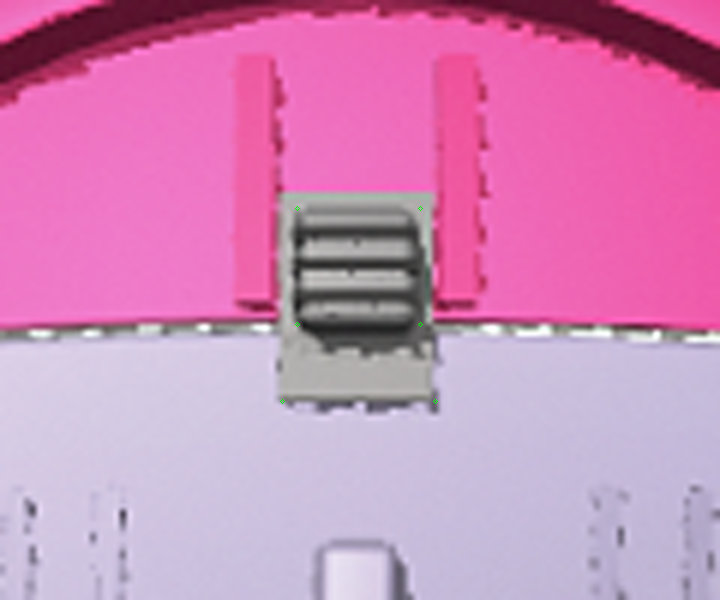

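```bash
python3 -c "
from h import *
shot('scene','s20',(90,130,390,300),2.6)
print(get_state()['t'],get_state()['force'])"
```

```text
32.9 [-0.63603299 -0.31284325 -0.77194209]
```

View pics/s20.png

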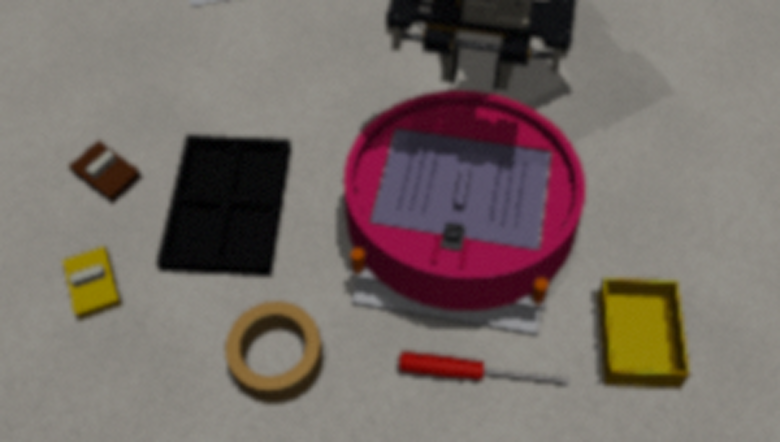

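The tray is empty, the cover is flush with the catch over it, the bystanders look undisturbed and the arm is clear, so I'm handing in.

```bash
python3 -c "
from station import job_done
print(job_done())"
```

```text
the job is handed in; nothing more can be done
None
```

The job is done and handed in at about 33 s of the 210 s allowed. `job_done()` gives no verdict, so the result rests on my own checks.

- **Packs:** The tray held three packs. I laid each flat in its own bay (1, 2 and 3); bay 4 stays empty because there was no fourth pack. The wrist camera showed all three seated between the dividers.
- **Catch at the start:** It stood about 3 mm out, which does not bar the opening, so I did not draw it back.
- **Cover:** I gripped it by its rib and lowered it about 16° open, then drew it down-slope and swung it shut. It touched its seats at z ≈ -9.8 mm, against -10 mm nominal. The last picture shows it flush, with small even gaps and its tongues running in under the ledge.
- **Catch at the end:** I slid it until it met a stop, with about 11 N pushing back. The picture puts its tip at x ≈ 64 mm, which is the 0.020 m home position.
- **Bystanders:** Tape roll, screwdriver, clip box and the brown and yellow look-alikes appear unmoved in the last scene view. The arm was clear and the force reading was near zero.

**Disagreements:**
- **Grips:** The second and third packs were gripped about 4 mm higher on the rib than the first, so they met the bay floor at a higher tool height.
- **Pressing:** While being set down, the first pack pressed the bay floor at about 41 N and the second at about 35 N. That load went through the held pack, not the arm or the gripper's body.
- **Cover drag:** The cover rubbed lightly (about 5 N), probably on the side seats, while going in, so I raised it about 2 mm.

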